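# Load the card incubator and close it up

## Robot

A 6-joint arm with a two-finger parallel gripper is mounted at the origin on the work surface. World frame = base frame: x ahead of the robot, y to its left, z up, the work surface at z = 0. Lengths are in m, angles in rad, forces in N, time in s.
With the tool pointing down it reaches from about 0.275 to 0.725 m from the base axis. Payload 15.9 kg.
Tool frame: the origin (TCP) lies midway between the tips of the shut fingers; the grasp point (between the pads) lies 19 mm behind it; z points along the fingers, x is the direction in which the jaws open and shut, and the axes are right-handed (so a half turn about z gives the same grasp; the last joint's range is limited). The gripper opens to 85 mm and grips with 20 to 120 N. Pads are 22 mm wide; open, the fingers measure 114 mm over their backs; the gripper's body (76 mm by 85 mm) begins 54 mm behind the grasp point. The pads swing forward as they close: fully open they stand 13 mm farther back than shut.
Start: joints at [1.253, 0.213, -0.034, 1.323, 0, 1.571], TCP at [0.156, 0.475, 0.231] pointing down, gripper open.
Joint ranges: [-2.98, 2.98], [-0.74, 1.72], [-1.14, 1.35], [-2.1, 2.04], [-1.57, 1.44], [-3.14, 3.14]. Speed limits (rad/s): [1.89, 1.89, 2.39, 2.57, 3.14, 3.14].

## Interface

Orientations are given as a unit quaternion [x, y, z, w].
In Python, from cell import read_state, capture, hand_in gives the robot as it stands.
- The arm moves only by the shell command python3 -m jog 'ROWS' [FORCE]. ROWS is a JSON object of lists of equal length, an entry for each row: "twist": the turn, a rotation vector about the tool's x, y, z in degrees, a list of three; "delta_pos": the shift along the tool's x, y, z in m, a list of three; "grip": the finger opening in m, from 0 to 0.0854. A call has exactly 5 rows; each row is the pose to reach, as a shift and turn from the pose commanded when the call began, along the tool's axes at that moment; what a row does not reach only later rows make up. A row lasts 1/10 s, in which the tool goes at most 50 mm and 8.59 degrees, less where a joint would pass 70% of its speed; a pose out of reach is approached as far as the arm can. A call with a gripper value outside its range is refused whole. The fingers move at their own pace and stop on an object; FORCE is the grip in N (left out, the last holds). Time passes only in rows, so rows that repeat a pose let the fingers close, or fill a call up. It gives the time, the measured TCP pose, the force and the opening at its end, in the units of the state.
- read_state(): the state, without advancing time (a new reading comes with each control period).
- capture(name): name is "scene" or "top" or "wrist"; returns a dict with "pixels" (400x640x3 uint8, red, green, blue), "range_z" (400x640 float32, m along the optical axis (not along the pixel's ray), 0 where there is no reading), "fx", "fy", "cx", "cy" (pixels), "dist" ([k1, k2, p1, p2, k3] as OpenCV has them; the pictures are not rectified), "cam_to_world" (4x4, takes a point from camera to world coordinates). Camera axes: x right, y down, z forward; pixel columns grow to the right and rows downward; lengths in m; the calibration is good to about 2 mm. A picture is of the moment at which its call begins.
- hand_in(): hands the job in, once; it reports no verdict.
The state is a dict: "time": time; "q": joint angles; "dq": joint speeds; "effort": joint torques, N m; "eef_pos": TCP position; "tcp_rot": TCP orientation; "ft_force": force on the tool from outside, world axes, zero at the start; "ft_torque": the same for the moment, N m; "grip_width": opening from 0.0 (shut) to 1.0 (fully open).
Only numpy, scipy, OpenCV 4.12 (cv2) and the standard library are available. Lean on these libraries where they do the work, as an engineer would, in place of code of your own. Each camera call takes 0.05 s, during which the arm holds its last target.

## Task

Take every blue-topped cassette out of the drawer and lay it flat in an empty recess of the incubator, one to a recess, leaving the red cassette in its recess and the yellow one in the drawer. When all are in, close the incubator's lid fully, then swing the red clamp all the way down onto it, and then press the green start button and let it come up again. Also leave the drawer fully shut, and do not knock the bottle and the pen that are between the drawer unit and the incubator.

Things in the scene. Friction and masses are not known exactly. Their poses are not given: they have to be found in the camera images.
- incubator: cream bench incubator, fixed. Origin at table height under its chamber's centre; x away from its console, z up. Chamber x -85 to 95, y -103 to 103 mm, walls 6 mm, rim 72 mm up; metal floor 38 mm up with six recesses 70 (x) x 44 (y) x 8 mm deep, floors 30 mm up, centres at x -40, 40 and y -58, 0, 58 mm. Console ledge 45 mm high at x -91 to -141 mm
- lid (a joint): clear smoked lid with cream edges, 192 x 218 x 8 mm, hinged on the incubator's far rim (hinge line along its y, 101 mm in x and 76 mm up from the incubator origin, at the lid's mid thickness); stiff, stays where it is left; 0 = shut, about 1.6 rad = upright as at the start, stop at 1.8
- lid_edge (a point): middle of the lid's free edge on its outer face, 192 mm from the hinge line (a teal finger tab 70 mm wide reaches 17 mm farther)
- clamp (a joint): red clamp bar 78 mm long, 16 mm wide, 12 mm thick, pivoted on a post at the incubator's +y side (axis along the incubator's x, 117 mm in y and 92 mm up from the incubator origin, at mid thickness of the bar); 0 = down, lying across the lid's edge; about 1.6 rad = upright; at the start it leans outward (1.7 to 2.15 rad); stays where it is left
- clamp_tip (a point): middle of the bar's free end on its outer face (its top face when down), 78 mm from the pivot
- start (a joint): round green start button, 26 mm across, spring return; travel in m, 0 = up, 0.006 = fully pressed, 5 N; a press counts beyond 0.004
- start_top (a point): centre of the start button's top face, on the console 114 mm in -x and 60 mm in +y from the incubator origin; pressed straight down
- drawer (a joint): drawer of the grey unit: how far it is pulled out towards the robot, m; 0 = shut, 0.195 at the start; slides with slight friction
- drawer_in (a point): centre of the drawer's compartment floor, 14 mm above the table; x points into the unit, z up; moves with the drawer. Six compartments 70 (x) x 44 (y) x 8 mm deep, centres at x -40, 40 and y -58, 0, 58 mm; front panel 222 mm wide, 74 mm high, outer face at x = -97 mm
- drawer_handle (a point): middle of the drawer's steel bar handle, 100 mm long along y, 45 mm above the table, 35 mm in front of the panel
- unit: grey low drawer unit, does not move, 220 x 226 x 80 mm with a blue folder on top; origin under its centre, its open front faces -x (110 mm from the origin)
- blue0: white plastic test cassette, a block 60 (x) x 30 (y) x 26 (z) mm, about 45 g, with a blue top; origin at the centre of its underside, z up through the top; its long side is x; a patient cassette, at the start in the drawer; may be absent
- blue1: white plastic test cassette, a block 60 (x) x 30 (y) x 26 (z) mm, about 45 g, with a blue top; origin at the centre of its underside, z up through the top; its long side is x; a patient cassette, at the start in the drawer; may be absent
- blue2: white plastic test cassette, a block 60 (x) x 30 (y) x 26 (z) mm, about 45 g, with a blue top; origin at the centre of its underside, z up through the top; its long side is x; a patient cassette, at the start in the drawer; may be absent
- blue3: white plastic test cassette, a block 60 (x) x 30 (y) x 26 (z) mm, about 45 g, with a blue top; origin at the centre of its underside, z up through the top; its long side is x; a patient cassette, at the start in the drawer; may be absent
- blue4: white plastic test cassette, a block 60 (x) x 30 (y) x 26 (z) mm, about 45 g, with a blue top; origin at the centre of its underside, z up through the top; its long side is x; a patient cassette, at the start in the drawer; may be absent
- red0: white plastic test cassette, a block 60 (x) x 30 (y) x 26 (z) mm, about 45 g, with a red top; origin at the centre of its underside, z up through the top; its long side is x; the control cassette already in an incubator recess; stays there; only one of the reds is present
- red1: white plastic test cassette, a block 60 (x) x 30 (y) x 26 (z) mm, about 45 g, with a red top; origin at the centre of its underside, z up through the top; its long side is x; the control cassette already in an incubator recess; stays there; only one of the reds is present
- red2: white plastic test cassette, a block 60 (x) x 30 (y) x 26 (z) mm, about 45 g, with a red top; origin at the centre of its underside, z up through the top; its long side is x; the control cassette already in an incubator recess; stays there; only one of the reds is present
- yellow: white plastic test cassette, a block 60 (x) x 30 (y) x 26 (z) mm, about 45 g, with a yellow top; origin at the centre of its underside, z up through the top; its long side is x; belongs to another test and stays in the drawer
- reagent: amber bottle 42 mm wide, 100 mm high, bystander, origin under its centre
- marker: black marker pen lying on the bench along x, 125 mm long, 16 mm thick, bystander
Not all that is in view belongs to the job. What is shaped like the blue2 but pink is not meant. What is shaped like the blue0 but pink is not meant.

How it is judged:
By the outcome, as a careful person would: the job done as asked, in the order asked, and still so for the second after the job is handed in, with the robot touching nothing.
Of blue0, blue1, blue2, blue3, blue4 only 3 to 5 are there at a start; the rules pass over those that are not, and their reading is None.
Of red0, red1, red2 only 1 to 1 are there at a start; the rules pass over those that are not, and their reading is None.
At some moment in a run one of blue0, blue1, blue2, blue3, blue4 may be knocked a few centimetres aside while the robot is not near it.
Once in a run the grip may slacken for a moment while it holds something.
It also fails if it takes over 210 s, if anything falls off the work surface, if the arm or the gripper's body presses on something with over 40 N, if the wrist force passes 120 N, or if a joint passes its speed limit or range.

## Working session

There is one attempt and no reset: what is moved stays moved. The work goes in short steps, Python scripts to look and compute and a shell command to move; the robot and the scene stay as the last step left them, time stands still between calls to the robot, and variables do not carry over. Pictures are saved under pics/ and viewed, and the job is handed in when it is done.

```bash
ls; mkdir -p pics; python3 - <<'E'
from cell import read_state, capture
import cv2,numpy as np,pickle
s=read_state();print(s)
for n in ["scene","top","wrist"]:
    c=capture(n); pickle.dump(c,open(f'{n}.pkl','wb'))
    cv2.imwrite(f'pics/{n}0.png',c['pixels'][:,:,::-1])
    print(n,c['fx'],c['fy'],c['cx'],c['cy'],c['dist'],np.round(c['cam_to_world'],3).tolist())
E
```

```text
pics
{'time': 0.0, 'q': array([ 1.25300389e+00,  2.13321888e-01, -3.50352498e-02,  1.32347490e+00,
       -1.96682397e-05,  1.57079076e+00]), 'dq': array([-0.00110028, -0.00056338,  0.00016692, -0.00043134, -0.00026772,
        0.00121042]), 'effort': array([-4.39034571e-03, -6.86165142e+01,  4.87119806e+01,  1.78735860e-02,
       -4.01085827e-04, -2.48784460e-05]), 'eef_pos': array([0.15614167, 0.47465972, 0.23084274]), 'tcp_rot': array([ 8.10081680e-01,  5.86316812e-01, -4.13740089e-04,  3.11590806e-04]), 'ft_force': array([-0.96020105,  0.15867783, -0.74806066]), 'ft_torque': array([ 0.03623258,  0.03974381, -0.02791857]), 'grip_width': 0.9980356696600833}
scene 513.120657718789 513.120657718789 319.1561717652645 201.6654464684994 [-0.01197384  0.          0.          0.          0.        ] [[-0.675, 0.437, -0.595, 1.196], [0.738, 0.409, -0.537, 0.577], [0.008, -0.801, -0.598, 0.788], [0.0, 0.0, 0.0, 1.0]]
top 492.3812156519756 492.3812156519756 324.4974344753815 200.7621848328249 [0.00328415 0.         0.         0.         0.        ] [[-0.028, -0.979, 0.202, 0.319], [-1.0, 0.028, -0.002, -0.027], [-0.004, -0.202, -0.979, 1.095], [0.0, 0.0, 0.0, 1.0]]
wrist 298.0007274295679 298.0007274295679 322.28486982137764 202.94187560180222 [-0.01671979  0.          0.          0.          0.        ] [[0.313, 0.912, 0.267, 0.089], [0.95, -0.3, -0.088, 0.497], [-0.001, 0.281, -0.96, 0.374], [0.0, 0.0, 0.0, 1.0]]
```

View pics/scene0.png

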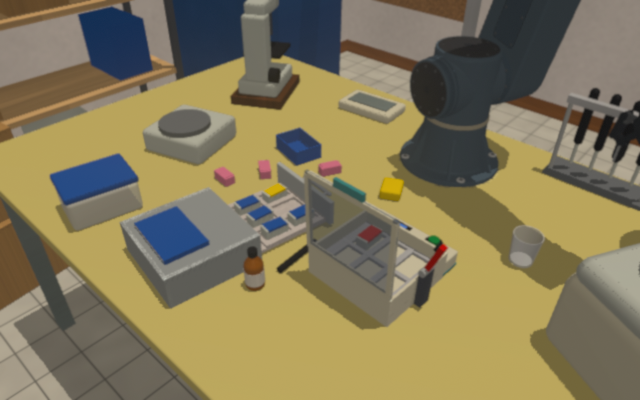

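View pics/top0.png

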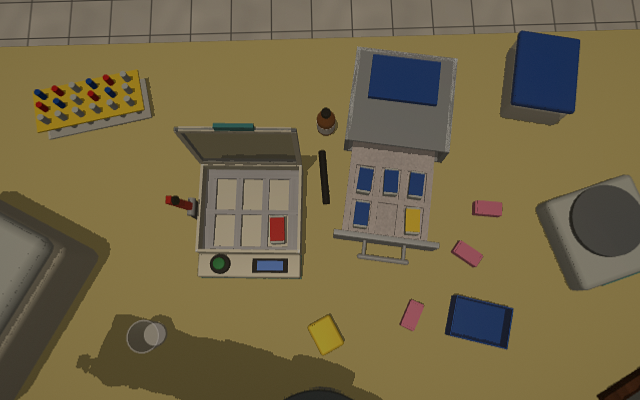

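View pics/wrist0.png

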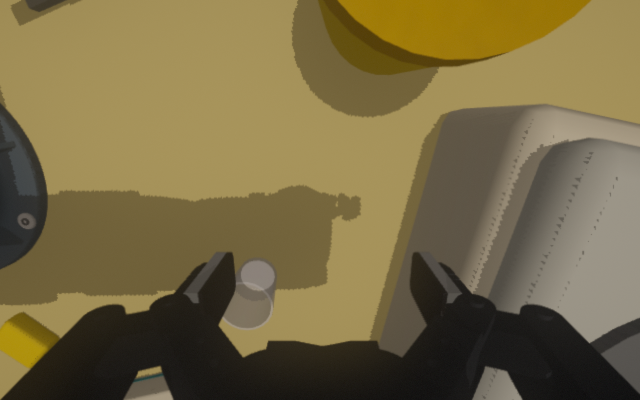

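Four blue tops show in the drawer at top-view (365,180), (391,182), (416,184) and (361,214), and the yellow one at (413,220). The red is in an incubator recess at (278,230). The three pink blocks on the bench are distractors.

```bash
cat > h.py <<'E'
import cv2,numpy as np,pickle
from cell import read_state,capture
from scipy.spatial.transform import Rotation as R
def ray(c,uv,z):
    uv=np.atleast_2d(np.array(uv,float)).reshape(-1,1,2)
    K=np.array([[c['fx'],0,c['cx']],[0,c['fy'],c['cy']],[0,0,1]])
    n=cv2.undistortPoints(uv,K,np.array(c['dist'])).reshape(-1,2)
    T=np.array(c['cam_to_world']); d=np.c_[n,np.ones(len(n))]@T[:3,:3].T
    o=T[:3,3]; t=(z-o[2])/d[:,2]
    return o+d*t[:,None]
def cloud(c):
    h,w=c['range_z'].shape
    u,v=np.meshgrid(np.arange(w),np.arange(h))
    K=np.array([[c['fx'],0,c['cx']],[0,c['fy'],c['cy']],[0,0,1]])
    n=cv2.undistortPoints(np.c_[u.ravel(),v.ravel()].astype(float).reshape(-1,1,2),K,np.array(c['dist'])).reshape(-1,2)
    T=np.array(c['cam_to_world']); Z=c['range_z'].ravel()
    P=np.c_[n,np.ones(len(n))]*Z[:,None]@T[:3,:3].T+T[:3,3]
    return P.reshape(h,w,3)
def proj(c,P):
    T=np.linalg.inv(np.array(c['cam_to_world']));K=np.array([[c['fx'],0,c['cx']],[0,c['fy'],c['cy']],[0,0,1]])
    return cv2.projectPoints(np.atleast_2d(np.array(P,float)),cv2.Rodrigues(T[:3,:3])[0],T[:3,3],K,np.array(c['dist']))[0].reshape(-1,2)
RNG={'blue':((100,110,50),(125,255,255)),'yellow':((20,150,120),(32,255,255)),'red':((0,150,60),(6,255,255)),'green':((50,100,30),(90,255,255))}
def blobs(c,col,roi=None,amin=40):
    hsv=cv2.cvtColor(c['pixels'],cv2.COLOR_RGB2HSV)
    m=cv2.inRange(hsv,*map(np.array,RNG[col]))
    if col=='red': m|=cv2.inRange(hsv,np.array((174,150,60)),np.array((180,255,255)))
    if roi:
        k=np.zeros_like(m);k[roi[1]:roi[3],roi[0]:roi[2]]=255;m&=k
    cs,_=cv2.findContours(m,cv2.RETR_EXTERNAL,cv2.CHAIN_APPROX_NONE)
    return [x for x in cs if cv2.contourArea(x)>amin]
def rect(c,cnt,z):
    P=ray(c,cnt.reshape(-1,2),z)[:,:2]
    (x,y),(w,h),a=cv2.minAreaRect((P*1000).astype(np.float32))
    if w<h: w,h,a=h,w,a+90
    return x,y,w,h,(a+90)%180-90
E
python3 - <<'E'
from h import *
c=pickle.load(open('top.pkl','rb'))
P=cloud(c)
for col,roi,z in [('blue',(330,150,450,250),.04),('yellow',(330,150,450,250),.04),('red',(200,150,310,250),.056),('green',(200,250,240,290),.05)]:
    for b in blobs(c,col,roi):
        M=cv2.moments(b); u,v=int(M['m10']/M['m00']),int(M['m01']/M['m00'])
        print(col,(u,v),np.round(rect(c,b,z),1),'depth pt',np.round(P[v,u]*1000,1))
# rim: points with z 70-75mm near incubator
m=(abs(P[...,2]-.072)<.004);ys,xs=np.nonzero(m[150:260,180:310]);Q=P[150:260,180:310][m[150:260,180:310]]*1000
print('rim',len(Q),cv2.minAreaRect(Q[:,:2].astype(np.float32)))
m=(abs(P[...,2]-.074)<.003)[220:250,330:445];Q=P[220:250,330:445][m]*1000
print('panel',len(Q),cv2.minAreaRect(Q[:,:2].astype(np.float32)))
for uv in [(228,195),(253,195),(279,195),(228,230),(252,230),(388,218),(383,258),(240,265),(150,200)]: print(uv,np.round(P[uv[1],uv[0]]*1000,1))
i=c['pixels'][:,:,::-1]
cv2.imwrite('pics/topz.png',cv2.resize(i[110:290,155:455],None,fx=2.6,fy=2.6,interpolation=cv2.INTER_CUBIC))
E
```

```text
blue (361, 213) [ 506.6 -108.    47.8   30.2   -9.3] depth pt [ 506.  -107.3   46. ]
blue (416, 183) [ 568.6 -231.8   47.9   30.3  -10.5] depth pt [ 569.8 -230.9   44. ]
blue (390, 180) [ 577.2 -176.1   48.2   30.6   -6.9] depth pt [ 578.3 -174.4   43.5]
blue (364, 178) [ 583.2 -119.1   48.    29.8  -11.8] depth pt [ 585.9 -118.    37.8]
yellow (412, 219) [ 488.7 -218.8   48.5   28.3   -3.5] depth pt [ 490.8 -217.8   39.6]
red (276, 229) [ 4.757e+02  7.370e+01  4.940e+01  2.980e+01 -3.000e-01] depth pt [474.2  75.4  59.8]
green (218, 263) [406.7 198.5  25.4  23.3   0.8] depth pt [405.1 195.2  69.6]
rim 1016 ((513.9632568359375, 133.32699584960938), (223.69061279296875, 204.8707275390625), 88.48118591308594)
panel 503 ((446.7919006347656, -154.88389587402344), (221.92095947265625, 12.4855318069458), 80.75887298583984)
(228, 195) [557.4 183.8  31.6]
(253, 195) [555.7 128.4  31.8]
(279, 195) [554.3  71.1  30.7]
(228, 230) [479.  182.6  33. ]
(252, 230) [477.5 130.3  33.3]
(388, 218) [ 498.2 -168.9   17.2]
(383, 258) [ 407.3 -149.3   50.7]
(240, 265) [401.8 154.2  42.7]
(150, 200) [557.7 367.    0.6]
```

View pics/topz.png

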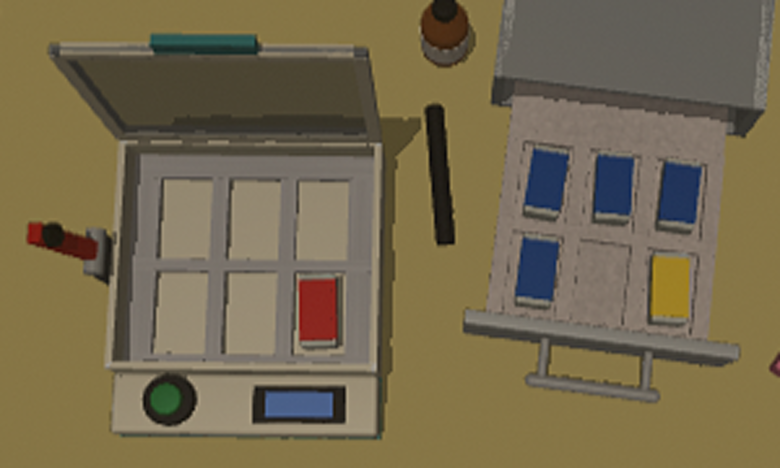

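```bash
cat >> h.py <<'E'
def plan(x,y,z,yaw,show=True):
    """mm, deg tool-x yaw, tool pointing down -> tool-frame shift and twist"""
    s=read_state(); A=R.from_quat(s['tcp_rot'])
    d=A.inv().apply(np.array([x,y,z])/1000-s['eef_pos'])
    B=R.from_matrix(np.array([[np.cos(np.radians(yaw)),np.sin(np.radians(yaw)),0],[np.sin(np.radians(yaw)),-np.cos(np.radians(yaw)),0],[0,0,-1]]).T.T)
    t=(A.inv()*B).as_rotvec(degrees=True)
    print('t',round(s['time'],2),'now',np.round(s['eef_pos']*1000,1),'F',np.round(s['ft_force'],1),'gw',round(s['grip_width']*85.4,1),'q',np.round(s['q'],2))
    print('delta',np.round(d,4),'twist',np.round(t,1))
E
python3 -c "
from h import *
plan(300,260,260,81)"
```

```text
t 0.15 now [156.2 474.7 230.9] F [0.5 0.1 1.2] gw 85.6 q [ 1.25  0.21 -0.03  1.32 -0.    1.57]
delta [-0.1591  0.2037 -0.0289] twist [-0.   0.  -9.2]
```

```bash
python3 -m jog '{"twist":[[0,0,-2],[0,0,-4],[0,0,-6],[0,0,-8],[0,0,-9]],"delta_pos":[[-0.03,0.04,-0.006],[-0.06,0.08,-0.012],[-0.09,0.12,-0.018],[-0.12,0.16,-0.024],[-0.15,0.20,-0.03]],"grip":[0.05,0.05,0.05,0.05,0.05]}' 40
python3 -c "
from h import *
plan(430,-130,260,81)"
```

```text
time: 0.65
eef_pos: [0.2988, 0.2696, 0.2613]
tcp_rot: [0.761, 0.649, 0.0, 0.0]
ft_force: [1.9, -0.5, -0.3]
grip_width: 0.585
t 0.65 now [298.8 269.6 261.3] F [ 1.9 -0.5 -0.3] gw 50.0 q [ 0.73  0.01 -0.19  1.37 -0.    0.89]
delta [-0.3739  0.1927  0.0013] twist [ 0.  -0.  -0.1]
```

```bash
python3 -m jog '{"twist":[[0,0,0],[0,0,0],[0,0,0],[0,0,0],[0,0,0]],"delta_pos":[[-0.044,0.022,0],[-0.088,0.044,0],[-0.132,0.066,0],[-0.176,0.088,0],[-0.22,0.11,0]],"grip":[0.05,0.05,0.05,0.05,0.05]}'
python3 -m jog '{"twist":[[0,0,0],[0,0,0],[0,0,0],[0,0,0],[0,0,0]],"delta_pos":[[-0.04,0.02,0],[-0.08,0.04,0],[-0.12,0.06,0],[-0.155,0.08,0],[-0.155,0.08,0]],"grip":[0.05,0.05,0.05,0.05,0.05]}'
cat > look.py <<'E'
from h import *
import sys
c=capture('wrist'); cv2.imwrite(f'pics/{sys.argv[1]}.png',c['pixels'][:,:,::-1]); pickle.dump(c,open('wrist.pkl','wb'))
zc=float(sys.argv[2]) if len(sys.argv)>2 else .04
for col in ['blue','yellow','red']:
    for b in blobs(c,col,None,200):
        M=cv2.moments(b); u,v=int(M['m10']/M['m00']),int(M['m01']/M['m00'])
        print(col,(u,v),np.round(rect(c,b,zc),1))
plan(0,0,0,81)
E
python3 look.py w1
```

```text
time: 1.15
eef_pos: [0.3716, 0.0352, 0.2612]
tcp_rot: [0.762, 0.648, 0.0, 0.0]
ft_force: [1.2, 0.6, 0.4]
grip_width: 0.585
time: 1.65
eef_pos: [0.4264, -0.1322, 0.2604]
tcp_rot: [0.763, 0.647, -0.0, -0.0]
ft_force: [-1.3, 0.7, -0.6]
grip_width: 0.588
blue (309, 287) [ 577.3 -175.2   48.6   28.3   -8.7]
blue (350, 284) [ 582.9 -118.7   47.7   29.2  -11.3]
blue (351, 231) [ 505.8 -107.5   46.2   28.9   -9.4]
blue (509, 122) [399.4  96.3  56.2  20.4  87.5]
blue (127, 78) [ 271.3 -348.   119.4   81.1   75.2]
yellow (265, 229) [ 487.6 -217.4   48.2   29.9   -5.5]
yellow (396, 17) [260.6 -24.4  59.3  52.1  26.3]
red (497, 189) [480.1  82.8  51.5  33.5   0.6]
t 1.7 now [ 425.8 -130.3  260.5] F [-0.   0.9 -0.9] gw 49.9 q [-0.3   0.1  -0.1   1.38 -0.   -0.13]
delta [ 0.059  -0.4411  0.261 ] twist [-0.1 -0.  -0.4]
```

View pics/w1.png

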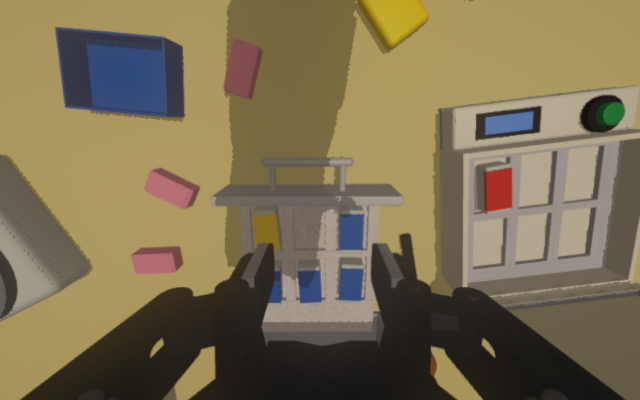

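```bash
python3 - <<'E'
from h import *
c=pickle.load(open('wrist.pkl','rb'))
cv2.imwrite('pics/w1z.png',cv2.resize(c['pixels'][180:320,230:400,::-1],None,fx=4.2,fy=4.2,interpolation=cv2.INTER_CUBIC))
E
```

```text
(no output)
```

View pics/w1z.png

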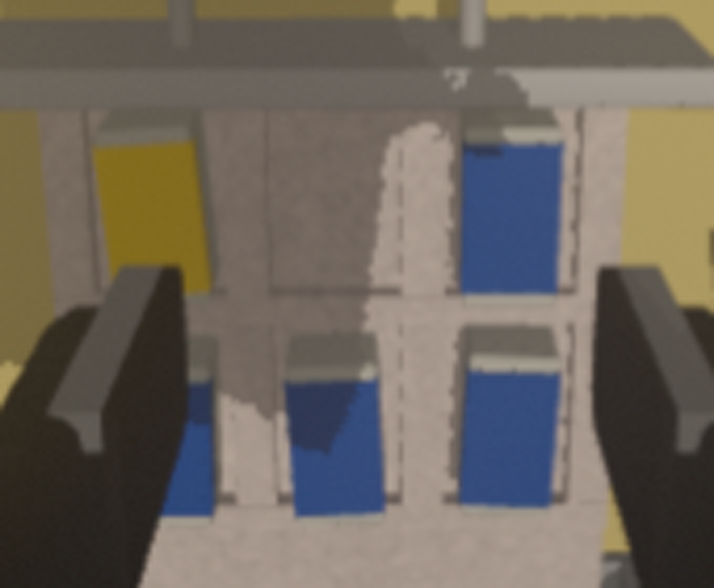

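```bash
python3 -c "
from h import *
plan(504,-107,80,80.6)"
```

```text
t 1.7 now [ 425.8 -130.3  260.5] F [-0.   0.9 -0.9] gw 49.9 q [-0.3   0.1  -0.1   1.38 -0.   -0.13]
delta [0.0358 0.0735 0.1804] twist [-0.1 -0.  -0. ]
```

```bash
python3 -m jog '{"twist":[[0,0,0],[0,0,0],[0,0,0],[0,0,0],[0,0,0]],"delta_pos":[[0.009,0.02,0.03],[0.018,0.04,0.07],[0.027,0.06,0.11],[0.036,0.0735,0.15],[0.036,0.0735,0.18]],"grip":[0.044,0.044,0.044,0.044,0.044]}'
python3 look.py w2
python3 -c "
from h import *
plan(504,-107,25,80.6)"
```

```text
time: 2.2
eef_pos: [0.5043, -0.1028, 0.0787]
tcp_rot: [0.761, 0.649, -0.0, -0.001]
ft_force: [-0.7, -0.6, 0.3]
grip_width: 0.513
blue (318, 323) [ 576.2 -117.2   36.1   29.1  -12.2]
blue (314, 232) [ 505.7 -107.6   48.4   29.1   -9.1]
blue (621, 7) [403.3  79.1  19.7   8.2  82.2]
yellow (147, 230) [ 487.6 -216.3   50.2   33.2   -5.3]
red (616, 143) [478.   85.   55.1  31.    0.6]
t 2.25 now [ 501.4 -102.7   74.8] F [-4.1  0.4 -6.1] gw 44.0 q [-0.2   0.33 -0.29  0.96  0.   -0.04]
delta [ 0.0221 -0.5108  0.0784] twist [-0.4 -0.  -0.1]
t 2.25 now [ 501.4 -102.7   74.8] F [-4.1  0.4 -6.1] gw 44.0 q [-0.2   0.33 -0.29  0.96  0.   -0.04]
delta [-0.0039  0.0036  0.0498] twist [-0.4 -0.   0.3]
```

View pics/w2.png

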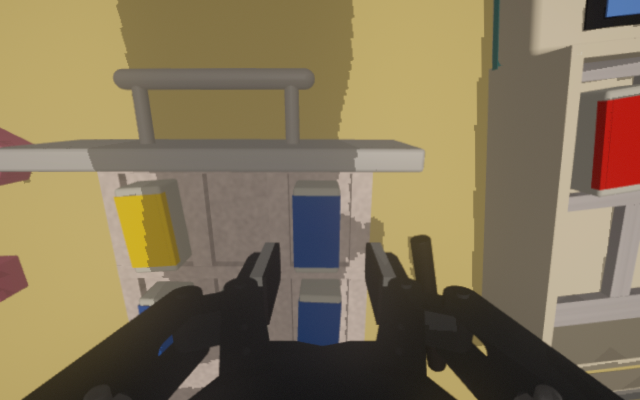

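```bash
python3 -m jog '{"twist":[[0,0,0],[0,0,0],[0,0,0],[0,0,0],[0,0,0]],"delta_pos":[[0,0,0.0],[0,0,0.005],[0,0,0.01],[0,0,0.01],[0,0,0.01]],"grip":[0.044,0.044,0.044,0.044,0.044]}'
python3 -c "
from h import *
plan(504,-107,25,80.6)"
```

```text
time: 2.75
eef_pos: [0.5043, -0.105, 0.0718]
tcp_rot: [0.762, 0.648, 0.0, 0.0]
ft_force: [0.7, -0.3, -0.5]
grip_width: 0.511
t 2.75 now [ 504.3 -105.    71.8] F [ 0.7 -0.3 -0.5] gw 43.7 q [-0.21  0.33 -0.3   0.94  0.   -0.04]
delta [-0.0021 -0.0001  0.0468] twist [ 0.1 -0.   0.2]
```

```bash
python3 -m jog '{"twist":[[0,0,0],[0,0,0],[0,0,0],[0,0,0],[0,0,0]],"delta_pos":[[-0.002,0,0.012],[-0.002,0,0.026],[-0.002,0,0.038],[-0.002,0,0.046],[-0.002,0,0.046]],"grip":[0.044,0.044,0.044,0.044,0.044]}'
python3 look.py w3
python3 -m jog '{"twist":[[0,0,0],[0,0,0],[0,0,0],[0,0,0],[0,0,0]],"delta_pos":[[0,0,0],[0,0,0],[0,0,0],[0,0,0],[0,0,0]],"grip":[0.02,0.02,0.02,0.02,0.02]}' 45
python3 look.py w4
```

```text
time: 3.25
eef_pos: [0.5029, -0.1067, 0.0238]
tcp_rot: [0.762, 0.648, -0.001, -0.001]
ft_force: [0.7, -0.3, 0.5]
grip_width: 0.515
blue (200, 379) [ 555.9 -182.8   22.9   11.5  -57. ]
blue (321, 274) [ 505.6 -107.3   49.9   30.    -9.5]
yellow (90, 272) [ 487.7 -216.1   50.5   34.3   -5.3]
t 3.3 now [ 503.4 -106.8   24.6] F [1.1 0.1 0.5] gw 43.9 q [-0.21  0.38 -0.36  0.83 -0.   -0.05]
delta [ 0.0248 -0.5139  0.0251] twist [-0.1 -0.  -0.2]
time: 3.8
eef_pos: [0.5042, -0.1069, 0.0257]
tcp_rot: [0.762, 0.648, 0.0, 0.0]
ft_force: [0.2, 0.0, 7.6]
grip_width: 0.339
blue (209, 377) [ 559.4 -179.4   27.6    6.   -57. ]
blue (322, 270) [ 506.  -107.3   49.8   30.8   -9.2]
yellow (92, 268) [ 487.8 -216.1   50.7   34.4   -5.5]
t 3.85 now [ 504.2 -106.9   25.7] F [-0.4  0.8  7.7] gw 28.8 q [-0.21  0.38 -0.36  0.83  0.   -0.05]
delta [ 0.0248 -0.5149  0.0251] twist [ 0.1  0.  -0.2]
```

View pics/w4.png

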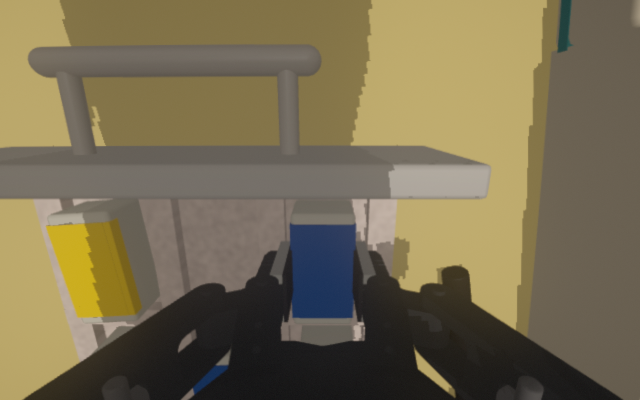

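```bash
python3 -m jog '{"twist":[[0,0,0],[0,0,0],[0,0,0],[0,0,0],[0,0,0]],"delta_pos":[[0,0,-0.02],[0,0,-0.05],[0,0,-0.09],[0,0,-0.13],[0,0,-0.17]],"grip":[0.02,0.02,0.02,0.02,0.02]}' 60
python3 -c "
from h import *
plan(430,120,240,88.5)"
```

```text
time: 4.35
eef_pos: [0.5034, -0.1067, 0.1968]
tcp_rot: [0.762, 0.648, -0.0, 0.0]
ft_force: [1.2, -0.2, -0.5]
grip_width: 0.333
t 4.35 now [ 503.4 -106.7  196.8] F [ 1.2 -0.2 -0.5] gw 28.4 q [-0.21  0.25 -0.07  1.25 -0.   -0.05]
delta [ 0.2121 -0.1087 -0.0432] twist [ 0.   0.  -7.7]
```

```bash
python3 -m jog '{"twist":[[0,0,-2],[0,0,-4],[0,0,-6],[0,0,-7.7],[0,0,-7.7]],"delta_pos":[[0.04,-0.02,-0.02],[0.085,-0.043,-0.04],[0.13,-0.065,-0.043],[0.17,-0.087,-0.043],[0.212,-0.109,-0.043]],"grip":[0.02,0.02,0.02,0.02,0.02]}'
python3 -m jog '{"twist":[[0,0,0],[0,0,0],[0,0,0],[0,0,0],[0,0,0]],"delta_pos":[[0,0,0],[0,0,0],[0,0,0],[0,0,0],[0,0,0]],"grip":[0.02,0.02,0.02,0.02,0.02]}'
python3 look.py w5
python3 - <<'E'
from h import *
for n in ['top','scene']:
    c=capture(n);pickle.dump(c,open(n+'.pkl','wb'));cv2.imwrite(f'pics/{n}1.png',c['pixels'][:,:,::-1])
E
```

```text
time: 4.85
eef_pos: [0.4291, 0.1216, 0.2385]
tcp_rot: [0.716, 0.698, 0.0, 0.0]
ft_force: [1.4, 0.0, -0.6]
grip_width: 0.336
time: 5.35
eef_pos: [0.4304, 0.1189, 0.238]
tcp_rot: [0.717, 0.697, -0.0, -0.0]
ft_force: [-0.4, 0.1, 0.2]
grip_width: 0.334
blue (146, 297) [ 583.7 -117.8   48.4   29.4  -12. ]
blue (103, 294) [ 577.3 -175.6   48.1   29.8   -6.6]
blue (60, 289) [ 568.8 -231.3   47.6   29.6  -10.4]
blue (322, 270) [552.9 115.6 131.9  80.7  -1.6]
yellow (620, 384) [762.9 552.4  66.2  54.7 -79.3]
yellow (53, 232) [ 488.2 -217.4   49.2   31.5   -6.1]
yellow (186, 22) [257.3 -15.2  60.3  51.2  26.4]
red (474, 287) [584.9 321.3 120.4  25.4  53.8]
red (281, 219) [480.3  70.   50.2  27.6  -1.6]
t 5.4 now [430.3 119.1 238. ] F [-0.6 -0.1 -0.2] gw 28.5 q [ 0.27  0.1  -0.15  1.32 -0.    0.3 ]
delta [-0.1311 -0.4268  0.2381] twist [-0.   0.   7.4]
```

View pics/w5.png

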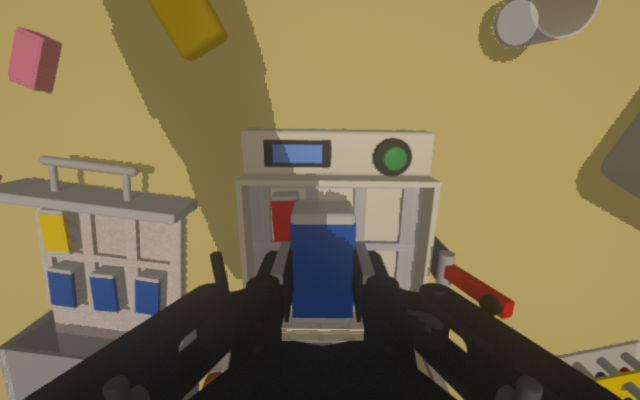

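View pics/top1.png

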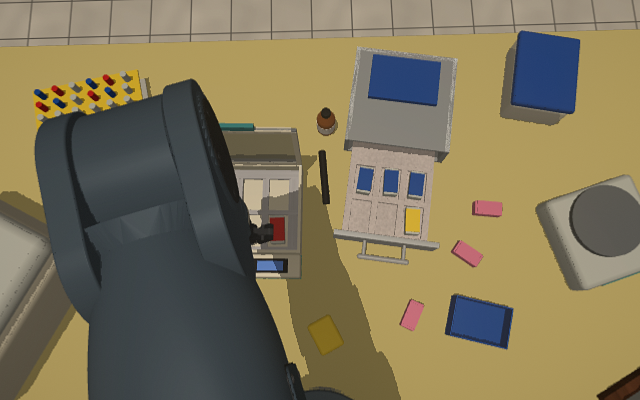

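```bash
python3 - <<'E'
from h import *
c=pickle.load(open('wrist.pkl','rb'))
print('rim near corners outer',np.round(ray(c,[(238,177.5),(438,178.5)],.072)*1000,1))
print('console',np.round(ray(c,[(243,131),(432,132.5)],.045)*1000,1))
print('btn',np.round(ray(c,[(395,158)],.05)*1000,1))
i=c['pixels'][:,:,::-1];cv2.imwrite('pics/w5z.png',cv2.resize(i[120:310,230:520],None,fx=2.7,fy=2.7,interpolation=cv2.INTER_CUBIC))
t=cv2.imread('pics/top0.png');cv2.imwrite('pics/t0z.png',cv2.resize(t[115:285,160:310],None,fx=4.5,fy=3.5*4.5/4.5,interpolation=cv2.INTER_CUBIC))
E
```

```text
rim near corners outer [[419.1  30.3  72. ]
 [426.1 241.4  72. ]]
console [[372.7  33.4  45. ]
 [380.1 241.2  45. ]]
btn [[406.4 200.3  50. ]]
```

View pics/w5z.png

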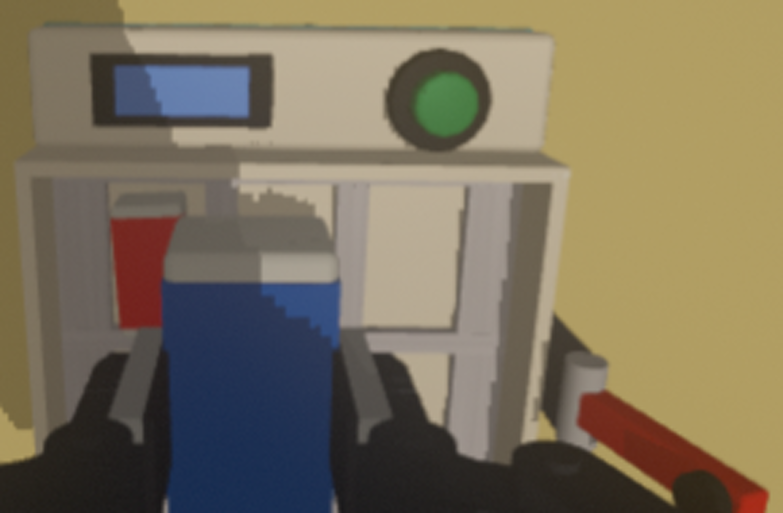

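View pics/t0z.png

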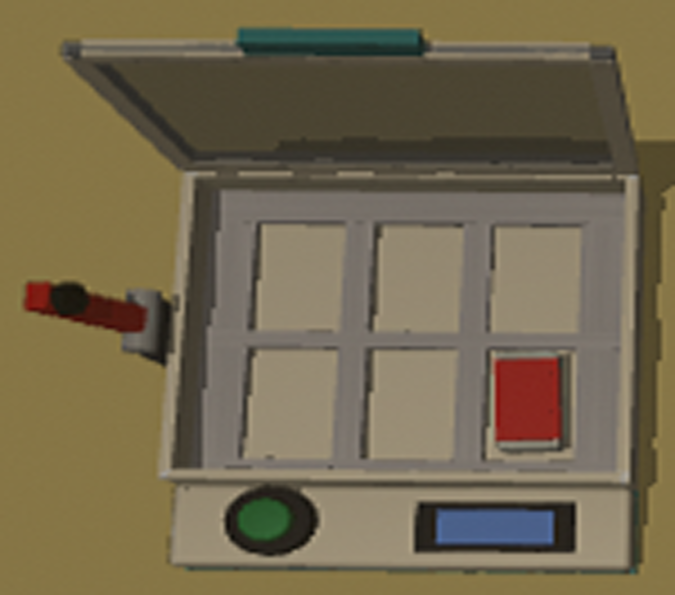

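```bash
python3 - <<'E'
from h import *
c=pickle.load(open('wrist.pkl','rb'))
print('wrist rim outer',np.round(ray(c,[(235.8,179.5),(440.3,181.3)],.072)*1000,1))
print('console',np.round(ray(c,[(241.9,132.5),(434.8,134.3)],.045)*1000,1))
print('console back edge at wall base',np.round(ray(c,[(242,174.5),(434.8,175.5)],.045)*1000,1))
f=lambda x,y:(160+(x+.5)/4.5-.5,115+(y+.5)/3.5-.5)
import subprocess
t=capture('top')
for n,z,pts in [('ribs12',.038,[(357,275),(350,400)]),('ribs23',.038,[(476,275),(470,400)]),('hrib',.038,[(300,338),(410,340),(530,343)]),('rim near',.072,[(160,478),(632,482)]),('rim far in',.072,[(200,182),(625,182)]),('console',.045,[(168,563),(635,570)]),('btn',.05,[(264,520)])]:
    print(n,np.round(ray(t,[f(*p) for p in pts],z)*1000,1).tolist())
E
```

```text
wrist rim outer [[421.2  27.7  72. ]
 [429.2 244.1  72. ]]
console [[374.2  32.   45. ]
 [382.1 244.4  45. ]]
console back edge at wall base [[421.   27.3  45. ]
 [428.3 247.9  45. ]]
ribs12 [[559.3, 158.5, 38.0], [480.0, 161.3, 38.0]]
ribs23 [[557.6, 100.3, 38.0], [478.4, 103.5, 38.0]]
hrib [[519.8, 185.8, 38.0], [517.0, 132.4, 38.0], [513.4, 74.3, 38.0]]
rim near [[430.6, 242.6, 72.0], [422.1, 24.7, 72.0]]
rim far in [[612.3, 228.0, 72.0], [606.5, 24.7, 72.0]]
console [[382.1, 244.6, 45.0], [371.7, 25.6, 45.0]]
btn [[406.2, 198.9, 50.0]]
```

```bash
python3 -c "
from h import *
plan(557,130,85,87.9)"
```

```text
t 5.55 now [430.2 119.5 238.1] F [-0.4 -1.2 -1. ] gw 28.4 q [ 0.27  0.1  -0.15  1.32  0.    0.3 ]
delta [0.0139 0.1265 0.1531] twist [-0.   0.   0.5]
```

```bash
python3 -m jog '{"twist":[[0,0,0.5],[0,0,0.5],[0,0,0.5],[0,0,0.5],[0,0,0.5]],"delta_pos":[[0.005,0.04,0.02],[0.01,0.08,0.05],[0.014,0.11,0.09],[0.014,0.1265,0.12],[0.014,0.1265,0.15]],"grip":[0.02,0.02,0.02,0.02,0.02]}'
python3 -m jog '{"twist":[[0,0,0],[0,0,0],[0,0,0],[0,0,0],[0,0,0]],"delta_pos":[[0,0,0],[0,0,0],[0,0,0],[0,0,0],[0,0,0]],"grip":[0.02,0.02,0.02,0.02,0.02]}'
python3 look.py w6 .1
python3 -c "
from h import *
plan(557,130,43,87.9)"
```

```text
time: 6.05
eef_pos: [0.5585, 0.1303, 0.086]
tcp_rot: [0.72, 0.694, -0.0, -0.0]
ft_force: [-2.0, -0.5, -0.2]
grip_width: 0.333
time: 6.55
eef_pos: [0.5575, 0.1307, 0.0894]
tcp_rot: [0.719, 0.695, 0.001, 0.001]
ft_force: [-0.2, -0.3, -0.1]
grip_width: 0.331
blue (5, 272) [555.1 -28.8  34.5   7.2 -19.8]
blue (322, 270) [561.4 130.7  51.2  31.3  -2. ]
red (605, 190) [523.  264.8  42.5  18.7  75.2]
red (217, 94) [477.   89.9  37.2  23.5   0.7]
t 6.6 now [557.3 130.7  89.1] F [-0.1  1.  -0.8] gw 28.7 q [ 0.23  0.42 -0.11  1.04 -0.    0.27]
delta [-0.1501 -0.5525  0.0882] twist [ 0.1 -0.   7. ]
t 6.6 now [557.3 130.7  89.1] F [-0.1  1.  -0.8] gw 28.7 q [ 0.23  0.42 -0.11  1.04 -0.    0.27]
delta [-0.0007 -0.0003  0.0461] twist [ 0.1 -0.   0.1]
```

View pics/w6.png

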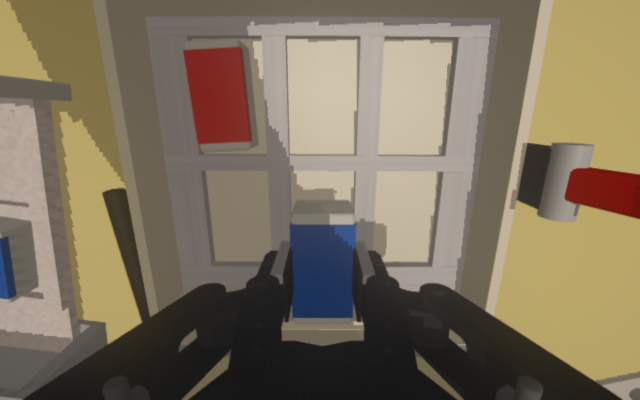

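```bash
python3 - <<'E'
from h import *
c=pickle.load(open('wrist.pkl','rb'))
# far row recess near-edge corners at z=38; near row far-edge corners
pix=[(207,168),(269,168),(291,168),(355,167),(377,167),(441,168),(288,156),(356,156),(379,156)]
print(np.round(ray(c,pix,.038)*1000,1).tolist())
a=np.radians(-2.1);Rm=np.array([[np.cos(a),-np.sin(a)],[np.sin(a),np.cos(a)]])
o=np.array([517.3,131.3])
L=[(5,-80),(5,-36),(5,-22),(5,22),(5,36),(5,80),(-5,-22),(-5,22),(-5,36)]
print(np.round(np.array(L)@Rm.T+o,1).tolist())
E
```

```text
[[516.6, 56.3, 38.0], [518.1, 97.1, 38.0], [518.6, 111.6, 38.0], [519.4, 153.6, 38.0], [519.9, 168.0, 38.0], [522.0, 210.2, 38.0], [510.7, 110.1, 38.0], [512.2, 154.3, 38.0], [512.7, 169.2, 38.0]]
[[519.4, 51.2], [521.0, 95.1], [521.5, 109.1], [523.1, 153.1], [523.6, 167.1], [525.2, 211.1], [511.5, 109.5], [513.1, 153.5], [513.6, 167.5]]
```

```bash
python3 -m jog '{"twist":[[0,0,0],[0,0,0],[0,0,0],[0,0,0],[0,0,0]],"delta_pos":[[0,-0.001,0.012],[0,-0.001,0.026],[0,-0.001,0.038],[0,-0.001,0.046],[0,-0.001,0.046]],"grip":[0.02,0.02,0.02,0.02,0.02]}'
python3 -m jog '{"twist":[[0,0,0],[0,0,0],[0,0,0],[0,0,0],[0,0,0]],"delta_pos":[[0,0,0.001],[0,0,0.001],[0,0,0.001],[0,0,0.001],[0,0,0.001]],"grip":[0.02,0.044,0.044,0.044,0.044]}'
python3 look.py w7 .056
```

```text
time: 7.1
eef_pos: [0.5556, 0.1305, 0.0411]
tcp_rot: [0.719, 0.695, -0.0, -0.0]
ft_force: [0.3, -0.7, 0.4]
grip_width: 0.337
time: 7.6
eef_pos: [0.5559, 0.1306, 0.0412]
tcp_rot: [0.719, 0.695, 0.0, 0.0]
ft_force: [0.7, 0.3, -0.4]
grip_width: 0.517
blue (322, 270) [557.4 130.5  50.   30.   -2.6]
red (179, 88) [473.9  75.7  49.9  32.2   0.7]
t 7.65 now [556.  130.6  41.1] F [-0.1 -0.2  0.2] gw 43.9 q [ 0.23  0.46 -0.18  0.93  0.    0.27]
delta [-0.15   -0.551   0.0411] twist [ 0. -0.  7.]
```

View pics/w7.png

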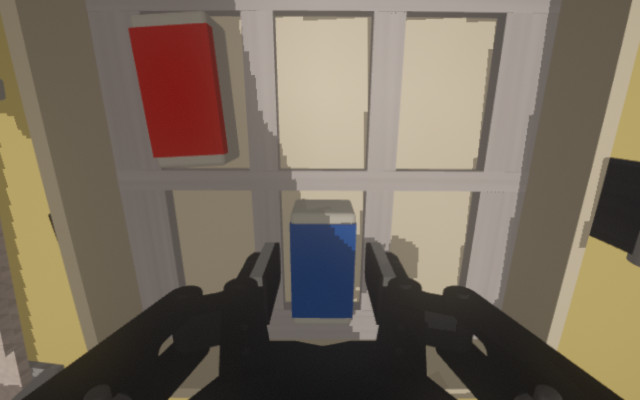

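```bash
python3 -m jog '{"twist":[[0,0,0],[0,0,0],[0,0,0],[0,0,0],[0,0,0]],"delta_pos":[[0,0,-0.02],[0,0,-0.06],[0,0,-0.1],[0,0,-0.14],[0,0,-0.15]],"grip":[0.044,0.044,0.044,0.044,0.044]}'
python3 -c "
from h import *
plan(540,-111,180,78.2)"
```

```text
time: 8.15
eef_pos: [0.5575, 0.131, 0.1956]
tcp_rot: [0.719, 0.695, 0.003, 0.002]
ft_force: [0.4, -0.5, 0.5]
grip_width: 0.52
t 8.15 now [557.5 131.  195.6] F [ 0.4 -0.5  0.5] gw 44.4 q [0.23 0.37 0.08 1.28 0.   0.27]
delta [-0.2425 -0.0091  0.0152] twist [ 0.3 -0.1  9.8]
```

```bash
python3 -m jog '{"twist":[[0,0,2],[0,0,4],[0,0,6],[0,0,8],[0,0,9.8]],"delta_pos":[[-0.045,-0.002,0],[-0.09,-0.004,0],[-0.135,-0.006,0],[-0.19,-0.008,0.01],[-0.242,-0.009,0.015]],"grip":[0.044,0.044,0.044,0.044,0.044]}'
python3 -m jog '{"twist":[[0,0,0],[0,0,0],[0,0,0],[0,0,0],[0,0,0]],"delta_pos":[[0,0,0],[0,0,0],[0,0,0],[0,0,0],[0,0,0]],"grip":[0.044,0.044,0.044,0.044,0.044]}'
python3 look.py w8 
python3 -c "
from h import *
plan(581.5,-118.5,25,78.2)"
```

```text
time: 8.65
eef_pos: [0.5382, -0.1045, 0.1762]
tcp_rot: [0.776, 0.63, -0.0, -0.0]
ft_force: [0.6, 0.4, 0.0]
grip_width: 0.515
time: 9.15
eef_pos: [0.5391, -0.1018, 0.177]
tcp_rot: [0.776, 0.631, 0.0, 0.0]
ft_force: [0.2, -0.7, 0.4]
grip_width: 0.515
blue (194, 243) [ 566.1 -240.1   47.8   10.3  -10.6]
blue (256, 233) [ 571.4 -174.6   37.8   30.2   -5.5]
blue (310, 238) [ 582.5 -120.3   47.    24.9   -9.6]
blue (577, 164) [562.7 142.   52.5  36.   -2.5]
yellow (191, 164) [ 487.8 -217.5   49.5   30.7   -5.6]
red (513, 80) [474.6  83.6  52.6  35.    0.8]
t 9.2 now [ 539.  -101.9  177. ] F [ 0.5 -0.5 -0.3] gw 44.1 q [-0.19  0.33 -0.02  1.22  0.    0.02]
delta [-0.0097 -0.5485  0.177 ] twist [ 0.  -0.  -2.7]
t 9.2 now [ 539.  -101.9  177. ] F [ 0.5 -0.5 -0.3] gw 44.1 q [-0.19  0.33 -0.02  1.22  0.    0.02]
delta [-0.0076  0.0449  0.152 ] twist [ 0.  -0.   0.1]
```

View pics/w8.png

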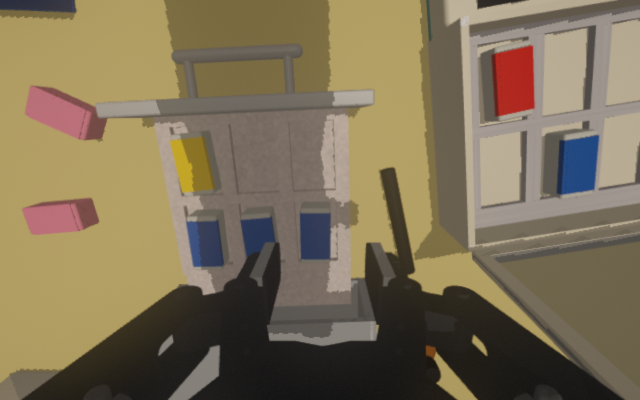

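```bash
python3 -m jog '{"twist":[[0,0,0],[0,0,0],[0,0,0],[0,0,0],[0,0,0]],"delta_pos":[[-0.003,0.015,0.02],[-0.006,0.03,0.045],[-0.0075,0.045,0.07],[-0.0075,0.045,0.09],[-0.0075,0.045,0.095]],"grip":[0.044,0.044,0.044,0.044,0.044]}'
python3 look.py w9 
python3 -c "
from h import *
plan(581.5,-118.5,25.5,78.2)"
```

```text
time: 9.7
eef_pos: [0.5804, -0.1187, 0.0797]
tcp_rot: [0.776, 0.631, -0.001, -0.001]
ft_force: [0.1, 0.3, 0.4]
grip_width: 0.516
blue (140, 242) [ 566.5 -239.8   48.7   12.4  -11.3]
blue (167, 248) [ 569.1 -223.7   48.6   19.8  -12. ]
blue (235, 234) [ 576.5 -175.    49.3   31.    -6.6]
blue (321, 233) [ 582.2 -118.3   48.5   29.4  -11.8]
yellow (129, 115) [ 487.5 -216.2   49.7   33.3   -5.3]
red (631, 13) [490.9  74.3  14.5   7.8   3. ]
t 9.75 now [ 580.4 -118.7   80.3] F [-0.5 -0.5 -0.9] gw 44.4 q [-0.2   0.47 -0.06  1.05 -0.    0.  ]
delta [-0.0022 -0.5922  0.0819] twist [-0.2 -0.  -2.8]
t 9.75 now [ 580.4 -118.7   80.3] F [-0.5 -0.5 -0.9] gw 44.4 q [-0.2   0.47 -0.06  1.05 -0.    0.  ]
delta [0.0005 0.0012 0.0548] twist [-0.2  0.   0. ]
```

View pics/w9.png

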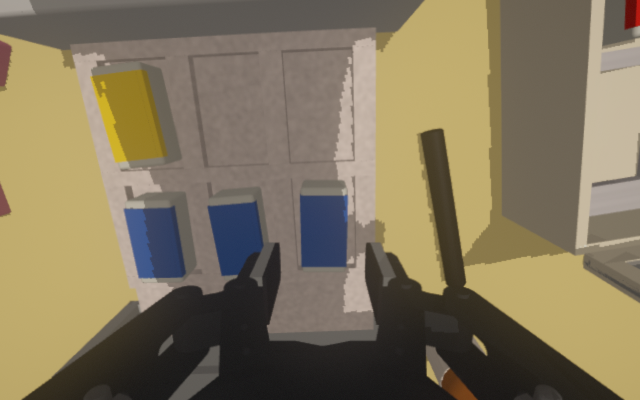

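```bash
python3 - <<'E'
from h import *
c=pickle.load(open('top.pkl','rb'))
print(ray(c,[(326,115)],.1),ray(c,[(326,130)],.0),ray(c,[(322,150),(327,204)],.016))
E
python3 -m jog '{"twist":[[0,0,0],[0,0,0],[0,0,0],[0,0,0],[0,0,0]],"delta_pos":[[0,0,0.015],[0,0.001,0.03],[0,0.001,0.045],[0,0.001,0.054],[0,0.001,0.054]],"grip":[0.044,0.044,0.044,0.044,0.044]}'
python3 -m jog '{"twist":[[0,0,0],[0,0,0],[0,0,0],[0,0,0],[0,0,0]],"delta_pos":[[0,0,0],[0,0,0],[0,0,0],[0,0,0],[0,0,0]],"grip":[0.02,0.02,0.02,0.02,0.02]}' 60
python3 look.py w10
```

```text
[[ 0.71134148 -0.03746945  0.1       ]] [[ 0.71360783 -0.03746745  0.        ]] [[ 0.66004612 -0.02680991  0.016     ]
 [ 0.53393695 -0.03460565  0.016     ]]
time: 10.25
eef_pos: [0.582, -0.1193, 0.0278]
tcp_rot: [0.776, 0.631, -0.0, -0.0]
ft_force: [-0.7, 0.4, -0.2]
grip_width: 0.515
time: 10.75
eef_pos: [0.5832, -0.1197, 0.0292]
tcp_rot: [0.776, 0.631, 0.001, 0.001]
ft_force: [-0.7, 0.9, 8.2]
grip_width: 0.33
blue (102, 278) [ 568.3 -229.4   49.5   34.   -10.6]
blue (208, 257) [ 569.2 -173.8   35.5   32.    -6.4]
blue (321, 263) [ 582.5 -119.7   49.2   30.6  -11.8]
yellow (56, 106) [ 487.7 -215.7   50.1   34.7   -5.3]
t 10.8 now [ 583.1 -119.7   29.2] F [ 1.2 -0.7  4.8] gw 29.2 q [-0.2   0.52 -0.13  0.93  0.    0.  ]
delta [-0.0021 -0.5953  0.0281] twist [ 0.1 -0.  -2.8]
```

```bash
python3 -m jog '{"twist":[[0,0,0],[0,0,0],[0,0,0],[0,0,0],[0,0,0]],"delta_pos":[[0,0,-0.02],[0,0,-0.05],[0,0,-0.09],[0,0,-0.13],[0,0,-0.17]],"grip":[0.02,0.02,0.02,0.02,0.02]}' 60
python3 -c "
from h import *
plan(558,187.5,200,87.9)"
```

```text
time: 11.3
eef_pos: [0.5821, -0.1195, 0.2002]
tcp_rot: [0.776, 0.631, 0.0, 0.0]
ft_force: [0.5, 0.3, -0.4]
grip_width: 0.333
t 11.3 now [ 582.1 -119.5  200.2] F [ 0.5  0.3 -0.4] gw 28.5 q [-0.2   0.42  0.17  1.32 -0.    0.  ]
delta [ 2.956e-01 -8.640e-02  1.000e-04] twist [ 0.   0.  -9.7]
```

```bash
python3 -m jog '{"twist":[[0,0,-2],[0,0,-4],[0,0,-6],[0,0,-8],[0,0,-9.7]],"delta_pos":[[0.038,-0.03,0],[0.076,-0.06,0],[0.114,-0.09,0],[0.152,-0.115,0],[0.19,-0.135,0]],"grip":[0.02,0.02,0.02,0.02,0.02]}'
python3 -c "
from h import *
plan(478.3,190.7,90,87.9)"
```

```text
time: 11.8
eef_pos: [0.4879, 0.0955, 0.1987]
tcp_rot: [0.72, 0.694, 0.0, 0.0]
ft_force: [0.9, 0.3, 0.1]
grip_width: 0.329
t 11.8 now [487.9  95.5 198.7] F [0.9 0.3 0.1] gw 28.1 q [ 0.19  0.21 -0.12  1.24  0.    0.23]
delta [ 0.0948 -0.0131  0.1087] twist [ 0.1 -0.   0.1]
```

```bash
python3 -m jog '{"twist":[[0,0,0],[0,0,0],[0,0,0],[0,0,0],[0,0,0]],"delta_pos":[[0.035,-0.006,0.01],[0.07,-0.013,0.03],[0.0945,-0.013,0.06],[0.0945,-0.013,0.09],[0.0945,-0.013,0.108]],"grip":[0.02,0.02,0.02,0.02,0.02]}'
python3 -m jog '{"twist":[[0,0,0],[0,0,0],[0,0,0],[0,0,0],[0,0,0]],"delta_pos":[[0,0,0],[0,0,0],[0,0,0],[0,0,0],[0,0,0]],"grip":[0.02,0.02,0.02,0.02,0.02]}'
python3 look.py w11 .1
python3 -c "
from h import *
plan(478.3,190.7,46,87.9)"
```

```text
time: 12.3
eef_pos: [0.4787, 0.1895, 0.0883]
tcp_rot: [0.719, 0.695, -0.001, -0.0]
ft_force: [-0.0, 0.1, -0.6]
grip_width: 0.33
time: 12.8
eef_pos: [0.4801, 0.189, 0.0907]
tcp_rot: [0.72, 0.694, 0.001, 0.0]
ft_force: [0.4, -0.7, -0.7]
grip_width: 0.331
blue (322, 262) [480.3 189.1  49.8  30.7  -2.2]
blue (150, 103) [401.3 119.4  38.4  13.9  87.5]
red (145, 227) [458.  104.7  37.8  24.9   0.6]
t 12.85 now [479.9 189.   90.5] F [-0.4 -0.4 -0.4] gw 27.8 q [ 0.38  0.31 -0.27  0.99 -0.    0.41]
delta [-0.2066 -0.4727  0.0901] twist [ 0.  -0.   6.9]
t 12.85 now [479.9 189.   90.5] F [-0.4 -0.4 -0.4] gw 27.8 q [ 0.38  0.31 -0.27  0.99 -0.    0.41]
delta [ 0.0017 -0.0017  0.0445] twist [ 0.1 -0.  -0. ]
```

View pics/w11.png

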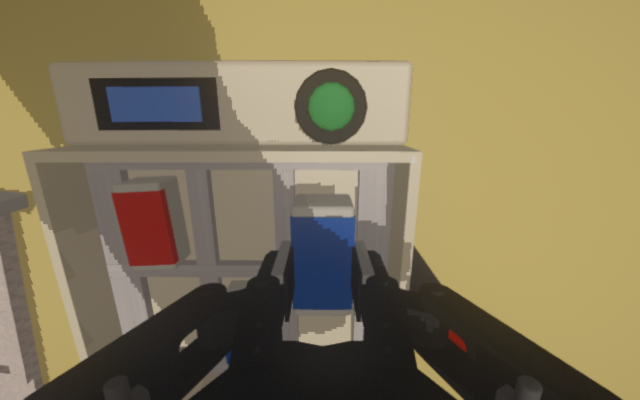

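```bash
python3 -m jog '{"twist":[[0,0,0],[0,0,0],[0,0,0],[0,0,0],[0,0,0]],"delta_pos":[[0.001,0,0.012],[0.001,-0.0005,0.026],[0.001,-0.0005,0.037],[0.001,-0.0005,0.044],[0.001,-0.0005,0.044]],"grip":[0.02,0.02,0.02,0.02,0.02]}'
python3 -m jog '{"twist":[[0,0,0],[0,0,0],[0,0,0],[0,0,0],[0,0,0]],"delta_pos":[[0,0,0.001],[0,0,0.001],[0,0,0.001],[0,0,0.001],[0,0,0.001]],"grip":[0.02,0.044,0.044,0.044,0.044]}'
python3 look.py w12 .056
```

```text
time: 13.35
eef_pos: [0.4789, 0.1899, 0.045]
tcp_rot: [0.72, 0.694, -0.0, -0.0]
ft_force: [0.2, 0.3, 0.2]
grip_width: 0.328
time: 13.85
eef_pos: [0.4792, 0.19, 0.045]
tcp_rot: [0.72, 0.694, 0.0, 0.0]
ft_force: [0.6, -0.3, 0.0]
grip_width: 0.515
blue (205, 372) [543.2 121.8  27.2  12.8 -44.8]
blue (322, 262) [478.2 189.9  49.9  30.2  -2.9]
blue (97, 101) [398.7  97.7  51.8  18.6  87.4]
red (92, 261) [474.   76.6  50.9  34.8   0.8]
t 13.9 now [479.2 190.   45. ] F [ 0.1 -0.  -0.3] gw 43.8 q [ 0.38  0.36 -0.33  0.88  0.    0.41]
delta [-0.2075 -0.4719  0.0449] twist [ 0.  -0.   6.9]
```

View pics/w12.png

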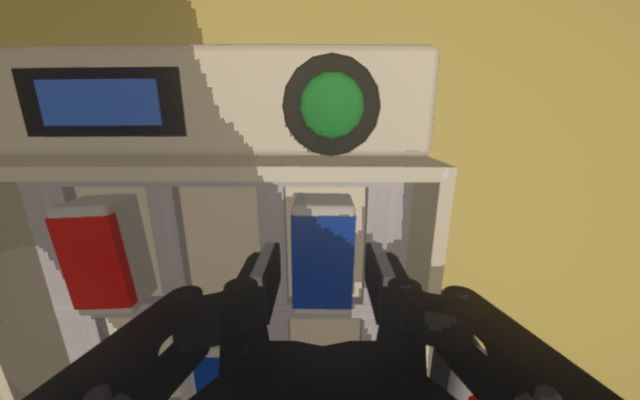

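```bash
python3 -m jog '{"twist":[[0,0,0],[0,0,0],[0,0,0],[0,0,0],[0,0,0]],"delta_pos":[[0,0,-0.02],[0,0,-0.06],[0,0,-0.1],[-0.02,0,-0.14],[-0.06,0,-0.16]],"grip":[0.044,0.044,0.044,0.044,0.044]}'
python3 -c "
from h import *
plan(540,-171,180,83.4)"
```

```text
time: 14.4
eef_pos: [0.4779, 0.1311, 0.2082]
tcp_rot: [0.719, 0.695, 0.002, 0.001]
ft_force: [1.8, -0.3, 0.2]
grip_width: 0.516
t 14.4 now [477.9 131.1 208.2] F [ 1.8 -0.3  0.2] gw 44.0 q [ 0.27  0.21 -0.1   1.26  0.    0.3 ]
delta [-0.2998  0.0722  0.028 ] twist [ 0.2 -0.1  4.7]
```

```bash
python3 -m jog '{"twist":[[0,0,1],[0,0,2],[0,0,3],[0,0,4],[0,0,4.7]],"delta_pos":[[-0.045,0.01,0],[-0.09,0.02,0],[-0.135,0.03,0],[-0.18,0.04,0.01],[-0.22,0.053,0.02]],"grip":[0.044,0.044,0.044,0.044,0.044]}'
python3 -m jog '{"twist":[[0,0,0],[0,0,0],[0,0,0],[0,0,0],[0,0,0]],"delta_pos":[[-0.03,0.01,0],[-0.06,0.02,0.01],[-0.075,0.02,0.01],[-0.075,0.02,0.01],[-0.075,0.02,0.01]],"grip":[0.044,0.044,0.044,0.044,0.044]}'
python3 look.py w13
python3 -c "
from h import *
plan(575,-175.2,80,83.4)"
```

```text
time: 14.9
eef_pos: [0.5218, -0.0941, 0.1851]
tcp_rot: [0.748, 0.663, 0.0, 0.0]
ft_force: [1.3, 0.4, 0.0]
grip_width: 0.518
time: 15.4
eef_pos: [0.5326, -0.1682, 0.1752]
tcp_rot: [0.748, 0.664, 0.0, -0.0]
ft_force: [0.7, 0.2, 0.0]
grip_width: 0.509
blue (317, 239) [ 576.8 -175.6   46.8   27.8   -6.2]
blue (264, 228) [ 566.6 -230.3   44.    28.6   -9.2]
blue (632, 189) [563.2 130.9  54.9  16.9  10. ]
blue (612, 6) [402.9  91.4  45.6  10.4  84.4]
yellow (263, 151) [ 488.1 -217.4   49.2   30.3   -5.2]
red (598, 96) [475.   87.3  52.7  37.2   0.9]
t 15.45 now [ 532.8 -167.8  175.3] F [-1.5  1.5 -0.3] gw 44.1 q [-0.31  0.35  0.01  1.23  0.   -0.19]
delta [ 0.1037 -0.5489  0.1752] twist [ 0.  -0.   2.2]
t 15.45 now [ 532.8 -167.8  175.3] F [-1.5  1.5 -0.3] gw 44.1 q [-0.31  0.35  0.01  1.23  0.   -0.19]
delta [-0.0024  0.0428  0.0953] twist [ 0.  -0.  -0.2]
```

View pics/w13.png

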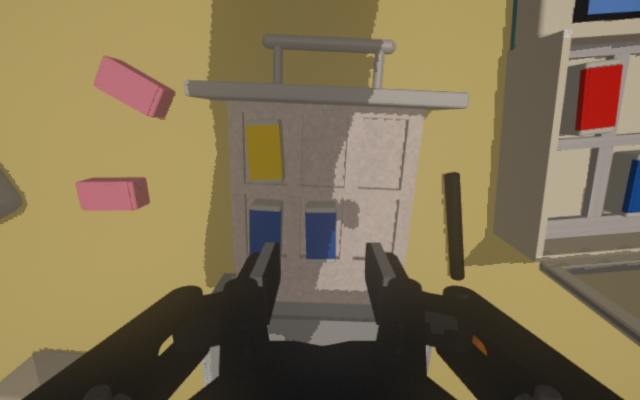

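```bash
python3 -m jog '{"twist":[[0,0,0],[0,0,0],[0,0,0],[0,0,0],[0,0,0]],"delta_pos":[[-0.001,0.015,0.02],[-0.0015,0.03,0.045],[-0.0015,0.043,0.07],[-0.0015,0.043,0.09],[-0.0015,0.043,0.095]],"grip":[0.04,0.04,0.04,0.04,0.04]}'
python3 look.py w14
python3 -c "
from h import *
plan(575,-175.2,27,83.4)"
```

```text
time: 15.95
eef_pos: [0.5744, -0.1736, 0.0781]
tcp_rot: [0.747, 0.664, -0.001, -0.001]
ft_force: [-0.6, -0.3, 0.3]
grip_width: 0.468
blue (319, 232) [ 576.7 -175.5   48.3   29.4   -6.7]
blue (234, 228) [ 568.1 -230.6   49.3   30.   -10.8]
yellow (228, 96) [ 487.7 -217.4   49.7   30.7   -5.4]
t 16.0 now [ 574.5 -173.9   78.7] F [-0.1  0.7 -1.1] gw 40.1 q [-0.29  0.49 -0.04  1.05  0.   -0.18]
delta [ 0.1053 -0.5907  0.0801] twist [-0.1 -0.   2.3]
t 16.0 now [ 574.5 -173.9   78.7] F [-0.1  0.7 -1.1] gw 40.1 q [-0.29  0.49 -0.04  1.05  0.   -0.18]
delta [-0.0013  0.0008  0.0517] twist [-0.1 -0.  -0.1]
```

View pics/w14.png

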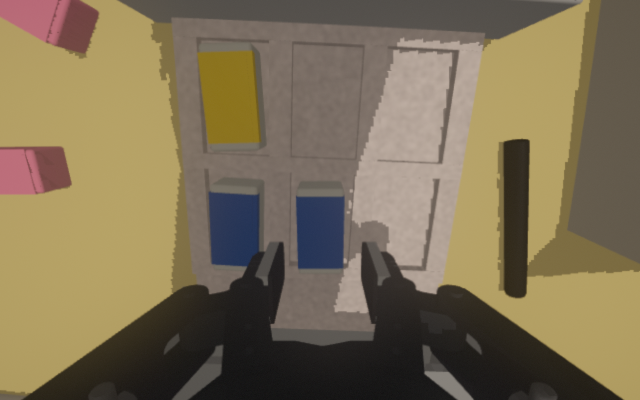

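```bash
python3 -m jog '{"twist":[[0,0,0],[0,0,0],[0,0,0],[0,0,0],[0,0,0]],"delta_pos":[[-0.001,0,0.015],[-0.001,0.001,0.03],[-0.001,0.001,0.045],[-0.001,0.001,0.053],[-0.001,0.001,0.053]],"grip":[0.04,0.04,0.04,0.04,0.04]}'
python3 -m jog '{"twist":[[0,0,0],[0,0,0],[0,0,0],[0,0,0],[0,0,0]],"delta_pos":[[0,0,0],[0,0,0],[0,0,0],[0,0,0],[0,0,0]],"grip":[0.02,0.02,0.02,0.02,0.02]}' 60
python3 look.py w15
```

```text
time: 16.5
eef_pos: [0.5759, -0.1759, 0.0271]
tcp_rot: [0.748, 0.664, -0.0, -0.0]
ft_force: [0.1, 0.3, -0.7]
grip_width: 0.467
time: 17.0
eef_pos: [0.5769, -0.1765, 0.0282]
tcp_rot: [0.748, 0.664, 0.001, 0.001]
ft_force: [0.3, 2.0, 8.7]
grip_width: 0.332
blue (322, 264) [ 576.6 -176.6   49.5   30.5   -6.8]
blue (210, 251) [ 565.1 -229.9   44.1   31.5  -10. ]
yellow (197, 80) [ 487.8 -217.5   50.1   30.8   -5.5]
t 17.05 now [ 576.9 -176.5   28.2] F [-1.6  0.7  7.3] gw 28.1 q [-0.3   0.53 -0.1   0.94  0.   -0.18]
delta [ 0.1069 -0.5938  0.0271] twist [0.1 0.  2.2]
```

```bash
python3 -m jog '{"twist":[[0,0,0],[0,0,0],[0,0,0],[0,0,0],[0,0,0]],"delta_pos":[[0,0,-0.02],[0,0,-0.05],[0,0,-0.09],[0,0,-0.13],[0.03,-0.02,-0.17]],"grip":[0.02,0.02,0.02,0.02,0.02]}' 60
python3 -c "
from h import *
plan(477,132.8,190,87.9)"
```

```text
time: 17.55
eef_pos: [0.5617, -0.1483, 0.1962]
tcp_rot: [0.749, 0.663, 0.0, 0.001]
ft_force: [1.0, 1.0, 0.1]
grip_width: 0.329
t 17.55 now [ 561.7 -148.3  196.2] F [1.  1.  0.1] gw 28.1 q [-0.26  0.39  0.12  1.3  -0.   -0.14]
delta [ 0.2688 -0.1182  0.0058] twist [ 0.1  0.1 -4.9]
```

```bash
python3 -m jog '{"twist":[[0,0,-1],[0,0,-2],[0,0,-3],[0,0,-4],[0,0,-4.9]],"delta_pos":[[0.04,-0.025,0],[0.08,-0.05,0],[0.125,-0.07,0],[0.17,-0.09,0],[0.21,-0.1,0]],"grip":[0.02,0.02,0.02,0.02,0.02]}'
python3 -m jog '{"twist":[[0,0,0],[0,0,0],[0,0,0],[0,0,0],[0,0,0]],"delta_pos":[[0.03,-0.005,0],[0.058,-0.01,0.02],[0.058,-0.01,0.05],[0.058,-0.01,0.08],[0.058,-0.01,0.1]],"grip":[0.02,0.02,0.02,0.02,0.02]}'
python3 -m jog '{"twist":[[0,0,0],[0,0,0],[0,0,0],[0,0,0],[0,0,0]],"delta_pos":[[0,0,0],[0,0,0],[0,0,0],[0,0,0],[0,0,0]],"grip":[0.02,0.02,0.02,0.02,0.02]}'
python3 look.py w16 .1
python3 -c "
from h import *
plan(477,132.8,45,87.9)"
```

```text
time: 18.05
eef_pos: [0.4853, 0.0757, 0.195]
tcp_rot: [0.718, 0.696, 0.0, 0.0]
ft_force: [1.5, 0.1, -1.2]
grip_width: 0.33
time: 18.55
eef_pos: [0.4779, 0.1324, 0.0929]
tcp_rot: [0.719, 0.695, -0.0, -0.0]
ft_force: [-0.2, -0.4, 0.1]
grip_width: 0.33
time: 19.05
eef_pos: [0.4791, 0.1323, 0.0949]
tcp_rot: [0.719, 0.695, 0.001, 0.0]
ft_force: [0.3, 0.6, -0.6]
grip_width: 0.335
blue (323, 330) [522.4 131.2  22.2  18.   88.1]
blue (322, 264) [482.6 132.1  52.7  32.   -2.1]
blue (410, 223) [461.1 176.5  37.3  23.4  -3.2]
red (588, 352) [544.3 287.6 103.4  23.6  52.8]
red (234, 223) [458.2  89.7  37.8  23.8   0.6]
t 19.1 now [478.9 132.2  94.7] F [ 0.2  0.9 -1.3] gw 28.9 q [ 0.27  0.27 -0.31  0.99  0.    0.3 ]
delta [-0.1482 -0.4743  0.0942] twist [ 0.1 -0.   7.1]
t 19.1 now [478.9 132.2  94.7] F [ 0.2  0.9 -1.3] gw 28.9 q [ 0.27  0.27 -0.31  0.99  0.    0.3 ]
delta [ 0.0005 -0.002   0.0497] twist [ 0.1 -0.   0.2]
```

View pics/w16.png

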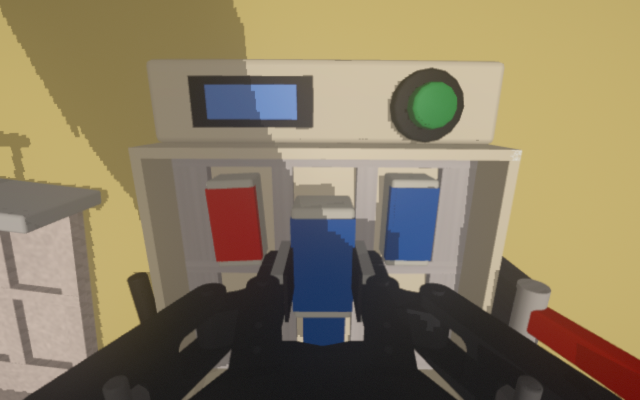

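```bash
python3 -m jog '{"twist":[[0,0,0],[0,0,0],[0,0,0],[0,0,0],[0,0,0]],"delta_pos":[[0.0005,-0.001,0.013],[0.0005,-0.001,0.028],[0.0005,-0.001,0.041],[0.0005,-0.001,0.049],[0.0005,-0.001,0.049]],"grip":[0.02,0.02,0.02,0.02,0.02]}'
python3 -m jog '{"twist":[[0,0,0],[0,0,0],[0,0,0],[0,0,0],[0,0,0]],"delta_pos":[[0,0,0.001],[0,0,0.001],[0,0,0.001],[0,0,0.001],[0,0,0.001]],"grip":[0.02,0.04,0.04,0.04,0.04]}'
python3 look.py w17 .056
python3 -m jog '{"twist":[[0,0,0],[0,0,0],[0,0,0],[0,0,0],[0,0,0]],"delta_pos":[[0,0,-0.02],[0,0,-0.06],[0,0,-0.1],[-0.02,0,-0.14],[-0.06,0,-0.16]],"grip":[0.04,0.04,0.04,0.04,0.04]}'
python3 -c "
from h import *
plan(529,-224,175,79.5)"
```

```text
time: 19.6
eef_pos: [0.4772, 0.1326, 0.0445]
tcp_rot: [0.719, 0.695, -0.0, -0.0]
ft_force: [-0.4, -0.6, 0.2]
grip_width: 0.33
time: 20.1
eef_pos: [0.4777, 0.1327, 0.0443]
tcp_rot: [0.719, 0.695, 0.0, 0.0]
ft_force: [0.6, 0.4, -0.2]
grip_width: 0.47
blue (322, 266) [477.9 132.8  49.6  30.1  -1.9]
blue (440, 251) [474.  189.8  41.4  31.9  -3. ]
blue (201, 100) [398.2  86.5  35.9  18.3  87.9]
red (203, 251) [469.5  75.6  41.9  32.2   0.8]
t 20.15 now [477.7 132.7  44.2] F [-0.3  0.6 -0.7] gw 40.3 q [ 0.27  0.32 -0.39  0.86 -0.    0.3 ]
delta [-0.1486 -0.473   0.0441] twist [ 0.  -0.   7.1]
time: 20.65
eef_pos: [0.4766, 0.0737, 0.2073]
tcp_rot: [0.718, 0.696, 0.002, 0.001]
ft_force: [0.4, -0.8, -0.9]
grip_width: 0.466
t 20.65 now [476.6  73.7 207.3] F [ 0.4 -0.8 -0.9] gw 39.8 q [ 0.15  0.18 -0.14  1.25  0.    0.18]
delta [-0.296   0.0613  0.0322] twist [ 0.2 -0.1  8.8]
```

View pics/w17.png

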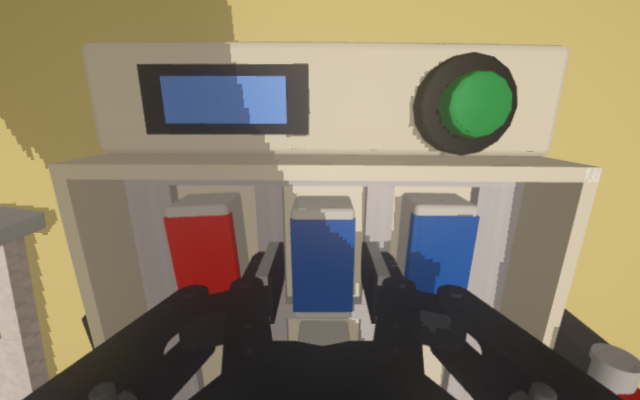

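Third cassette is in place. Now the last one.

```bash
python3 -m jog '{"twist":[[0,0,2],[0,0,4],[0,0,6],[0,0,8],[0,0,8.8]],"delta_pos":[[-0.045,0.01,0],[-0.09,0.02,0],[-0.135,0.03,0],[-0.18,0.04,0.01],[-0.22,0.048,0.02]],"grip":[0.04,0.04,0.04,0.04,0.04]}'
python3 -m jog '{"twist":[[0,0,0],[0,0,0],[0,0,0],[0,0,0],[0,0,0]],"delta_pos":[[-0.03,0.01,0],[-0.06,0.02,0.01],[-0.075,0.02,0.01],[-0.075,0.02,0.01],[-0.075,0.02,0.01]],"grip":[0.04,0.04,0.04,0.04,0.04]}'
python3 look.py w18
python3 -c "
from h import *
plan(566.8,-230.4,80,79.3)"
```

```text
time: 21.15
eef_pos: [0.5165, -0.1511, 0.1841]
tcp_rot: [0.771, 0.637, 0.0, 0.0]
ft_force: [0.4, 0.5, 0.7]
grip_width: 0.465
time: 21.65
eef_pos: [0.5218, -0.2257, 0.1743]
tcp_rot: [0.77, 0.638, 0.0, -0.0]
ft_force: [-0.4, 0.5, 0.5]
grip_width: 0.469
blue (323, 241) [ 568.9 -230.4   47.5   28.7  -11.3]
yellow (324, 156) [ 488.2 -217.6   49.2   29.6   -5.4]
t 21.7 now [ 522.  -225.3  174.5] F [-1.1  0.6 -0.6] gw 40.3 q [-0.41  0.37  0.03  1.23  0.   -0.22]
delta [ 0.1246 -0.5547  0.1743] twist [ 0.  -0.  -1.7]
t 21.7 now [ 522.  -225.3  174.5] F [-1.1  0.6 -0.6] gw 40.3 q [-0.41  0.37  0.03  1.23  0.   -0.22]
delta [0.0033 0.045  0.0945] twist [ 0. -0.  0.]
```

View pics/w18.png

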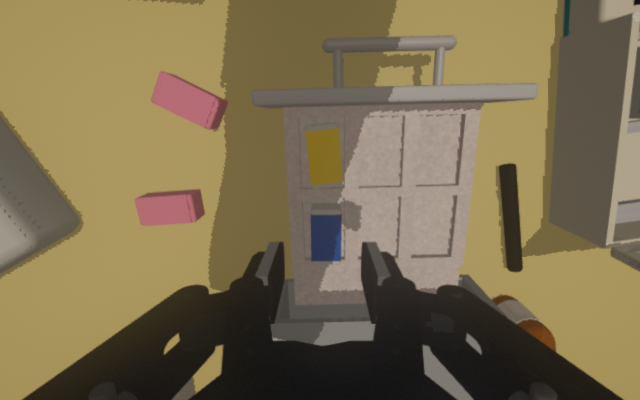

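```bash
python3 -m jog '{"twist":[[0,0,0],[0,0,0],[0,0,0],[0,0,0],[0,0,0]],"delta_pos":[[0.001,0.015,0.02],[0.003,0.03,0.045],[0.003,0.045,0.07],[0.003,0.045,0.09],[0.003,0.045,0.095]],"grip":[0.044,0.044,0.044,0.044,0.044]}'
python3 -m jog '{"twist":[[0,0,0],[0,0,0],[0,0,0],[0,0,0],[0,0,0]],"delta_pos":[[0,0,0],[0,0,0.01],[0,0,0.02],[0,0,0.02],[0,0,0.02]],"grip":[0.044,0.044,0.044,0.044,0.044]}'
python3 look.py w19
python3 -c "
from h import *
plan(566.8,-230.4,26.5,79.3)"
```

```text
time: 22.2
eef_pos: [0.566, -0.2298, 0.0772]
tcp_rot: [0.769, 0.639, -0.001, -0.001]
ft_force: [-0.3, 0.1, 0.2]
grip_width: 0.514
time: 22.7
eef_pos: [0.5666, -0.2315, 0.0591]
tcp_rot: [0.77, 0.638, -0.0, -0.0]
ft_force: [0.2, -0.9, 1.0]
grip_width: 0.515
blue (323, 242) [ 568.1 -231.    49.5   29.5  -10.2]
yellow (320, 95) [ 487.9 -217.4   49.8   30.2   -5.2]
t 22.75 now [ 566.8 -231.6   59.4] F [-0.1  0.3 -0.1] gw 43.7 q [-0.39  0.52 -0.03  1.02  0.   -0.2 ]
delta [ 0.1222 -0.6     0.0592] twist [ 0.   0.  -1.7]
t 22.75 now [ 566.8 -231.6   59.4] F [-0.1  0.3 -0.1] gw 43.7 q [-0.39  0.52 -0.03  1.02  0.   -0.2 ]
delta [ 0.0012 -0.0002  0.0329] twist [ 0.  0. -0.]
```

```bash
python3 -m jog '{"twist":[[0,0,0],[0,0,0],[0,0,0],[0,0,0],[0,0,0]],"delta_pos":[[0.001,0,0.01],[0.001,0,0.02],[0.001,0,0.03],[0.001,0,0.033],[0.001,0,0.033]],"grip":[0.044,0.044,0.044,0.044,0.044]}'
python3 -m jog '{"twist":[[0,0,0],[0,0,0],[0,0,0],[0,0,0],[0,0,0]],"delta_pos":[[0,0,0],[0,0,0],[0,0,0],[0,0,0],[0,0,0]],"grip":[0.02,0.02,0.02,0.02,0.02]}' 60
python3 look.py w20
python3 -m jog '{"twist":[[0,0,0],[0,0,0],[0,0,0],[0,0,0],[0,0,0]],"delta_pos":[[0,0,-0.02],[0,0,-0.05],[0,0,-0.09],[0,0,-0.13],[0.03,-0.02,-0.17]],"grip":[0.02,0.02,0.02,0.02,0.02]}' 60
python3 -c "
from h import *
plan(555.5,72,195,87.9)"
```

```text
time: 23.25
eef_pos: [0.5664, -0.2304, 0.0252]
tcp_rot: [0.77, 0.638, -0.0, -0.001]
ft_force: [-0.2, 0.2, -0.6]
grip_width: 0.515
time: 23.75
eef_pos: [0.5672, -0.2307, 0.0265]
tcp_rot: [0.77, 0.638, 0.0, 0.0]
ft_force: [-0.5, 0.1, 6.0]
grip_width: 0.335
blue (322, 268) [ 568.4 -230.8   49.9   30.6  -10.7]
yellow (317, 88) [ 488.  -217.4   50.    30.4   -5.3]
t 23.8 now [ 567.2 -230.7   26.5] F [0.  0.1 6.1] gw 28.4 q [-0.39  0.55 -0.07  0.95  0.   -0.2 ]
delta [ 0.1213 -0.6002  0.026 ] twist [ 0.   0.  -1.7]
time: 24.3
eef_pos: [0.5542, -0.2015, 0.1945]
tcp_rot: [0.771, 0.637, -0.0, 0.0]
ft_force: [0.9, 1.0, -0.8]
grip_width: 0.335
t 24.3 now [ 554.2 -201.5  194.5] F [ 0.9  1.  -0.8] gw 28.6 q [-0.35  0.41  0.14  1.3  -0.   -0.16]
delta [ 0.2689 -0.0502 -0.0007] twist [ 0.   0.  -8.7]
```

```bash
python3 -m jog '{"twist":[[0,0,-2],[0,0,-4],[0,0,-6],[0,0,-8],[0,0,-8.7]],"delta_pos":[[0.045,-0.015,0],[0.09,-0.03,0],[0.135,-0.045,0],[0.18,-0.055,0],[0.225,-0.055,0]],"grip":[0.02,0.02,0.02,0.02,0.02]}'
python3 -m jog '{"twist":[[0,0,0],[0,0,0],[0,0,0],[0,0,0],[0,0,0]],"delta_pos":[[0.03,0.005,0],[0.043,0.01,0.02],[0.043,0.01,0.05],[0.043,0.01,0.08],[0.043,0.01,0.105]],"grip":[0.02,0.02,0.02,0.02,0.02]}'
python3 -m jog '{"twist":[[0,0,0],[0,0,0],[0,0,0],[0,0,0],[0,0,0]],"delta_pos":[[0,0,0],[0,0,0],[0,0,0],[0,0,0],[0,0,0]],"grip":[0.02,0.02,0.02,0.02,0.02]}'
python3 look.py w21 .1
python3 -c "
from h import *
plan(555,72,43,87.9)"
```

```text
time: 24.8
eef_pos: [0.5405, 0.0334, 0.1936]
tcp_rot: [0.719, 0.695, 0.0, -0.0]
ft_force: [1.3, -0.4, -0.4]
grip_width: 0.332
time: 25.3
eef_pos: [0.5525, 0.0743, 0.0866]
tcp_rot: [0.719, 0.695, -0.0, -0.0]
ft_force: [0.1, 0.9, -0.3]
grip_width: 0.333
time: 25.8
eef_pos: [0.5537, 0.0743, 0.0892]
tcp_rot: [0.719, 0.695, 0.001, 0.0]
ft_force: [-0.2, 0.3, 0.6]
grip_width: 0.33
blue (322, 268) [556.4  74.3  50.9  31.2  -2. ]
blue (408, 224) [533.8 115.5  36.9  23.2  -2.3]
blue (421, 100) [478.6 118.7  36.8  22.9  -1.9]
blue (521, 97) [478.9 160.9  37.2  24.9  -2.7]
red (318, 97) [476.1  75.4  37.3  22.4   0.6]
t 25.85 now [553.5  74.2  88.9] F [ 0.8  0.1 -0. ] gw 28.4 q [ 0.13  0.4  -0.15  1.02  0.    0.17]
delta [-0.0936 -0.5506  0.0883] twist [ 0.1 -0.   7. ]
t 25.85 now [553.5  74.2  88.9] F [ 0.8  0.1 -0. ] gw 28.4 q [ 0.13  0.4  -0.15  1.02  0.    0.17]
delta [-0.0022  0.0015  0.0459] twist [ 0.1 -0.   0.1]
```

View pics/w21.png

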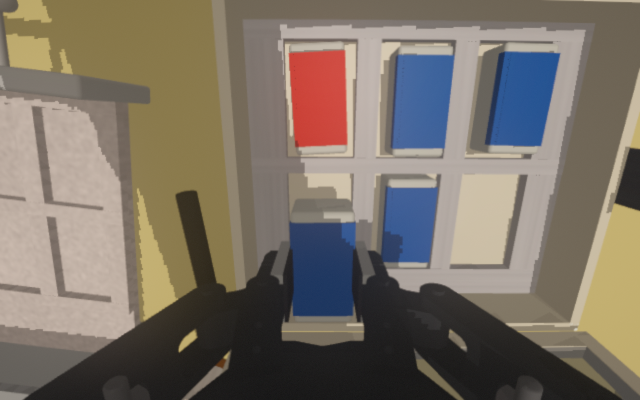

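```bash
python3 -m jog '{"twist":[[0,0,0],[0,0,0],[0,0,0],[0,0,0],[0,0,0]],"delta_pos":[[-0.002,0.001,0.012],[-0.002,0.002,0.026],[-0.002,0.002,0.038],[-0.002,0.002,0.0455],[-0.002,0.002,0.0455]],"grip":[0.02,0.02,0.02,0.02,0.02]}'
python3 -m jog '{"twist":[[0,0,0],[0,0,0],[0,0,0],[0,0,0],[0,0,0]],"delta_pos":[[0,0,0.001],[0,0,0.001],[0,0,0.001],[0,0,0.001],[0,0,0.001]],"grip":[0.02,0.044,0.044,0.044,0.044]}'
python3 look.py w22 .056
python3 -m jog '{"twist":[[0,0,0],[0,0,0],[0,0,0],[0,0,0],[0,0,0]],"delta_pos":[[0,0,-0.02],[0,0,-0.06],[0,0,-0.1],[0,-0.01,-0.14],[0,-0.05,-0.18]],"grip":[0.044,0.044,0.044,0.02,0.0]}'
python3 look.py w23 .056
```

```text
time: 26.35
eef_pos: [0.5547, 0.072, 0.0418]
tcp_rot: [0.719, 0.695, -0.0, -0.0]
ft_force: [0.4, 0.1, -0.3]
grip_width: 0.331
time: 26.85
eef_pos: [0.5551, 0.0721, 0.0418]
tcp_rot: [0.719, 0.695, 0.0, 0.0]
ft_force: [1.1, -0.3, -0.0]
grip_width: 0.514
blue (322, 268) [555.9  72.1  49.7  30.   -1.8]
blue (441, 247) [548.6 128.3  45.   31.9  -3. ]
blue (464, 89) [477.3 132.7  49.7  31.   -1.9]
blue (596, 88) [477.5 188.3  50.   34.7  -2.6]
red (322, 85) [473.9  74.9  49.9  30.1   0.7]
t 26.9 now [555.1  72.1  41.8] F [ 0.6  0.4 -0.6] gw 44.1 q [ 0.13  0.44 -0.21  0.92 -0.    0.16]
delta [-0.0915 -0.5522  0.0417] twist [ 0. -0.  7.]
time: 27.4
eef_pos: [0.5108, 0.0736, 0.2187]
tcp_rot: [0.72, 0.694, 0.001, 0.0]
ft_force: [-0.3, 0.2, 0.8]
grip_width: 0.184
blue (620, 390) [808.9 465.8  70.3  22.8  63.3]
blue (322, 227) [556.6  72.3  45.6  27.9  -2. ]
blue (373, 220) [551.2 128.1  48.5  29.6  -2. ]
blue (378, 152) [478.4 132.5  47.7  29.6  -1.8]
blue (434, 150) [478.  189.7  48.5  30.4  -2.8]
yellow (607, 362) [778.7 431.7 105.4  84.9 -77.4]
yellow (59, 172) [ 486.2 -201.5   46.7   32.5   -6. ]
red (553, 211) [552.1 331.4 122.6  24.9  74.6]
red (322, 150) [474.5  74.8  49.   29.4   0.6]
t 27.45 now [507.3  74.  224.5] F [ 5.1  1.2 10.5] gw 8.7 q [ 0.14  0.24 -0.02  1.31  0.    0.18]
delta [-0.0921 -0.5056  0.2215] twist [ 0.3 -0.1  7. ]
```

View pics/w23.png

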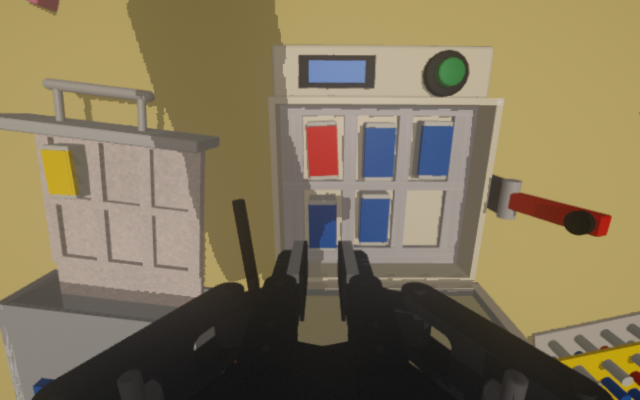

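```bash
python3 -c "
from h import *
plan(354,-139.8,150,80.8)"
```

```text
t 27.45 now [507.3  74.  224.5] F [ 5.1  1.2 10.5] gw 8.7 q [ 0.14  0.24 -0.02  1.31  0.    0.18]
delta [-0.2192 -0.1461  0.0734] twist [ 0.3 -0.1  7.2]
```

```bash
python3 -m jog '{"twist":[[0,0,2],[0,0,4],[0,0,6],[0,0,7],[0,0,7]],"delta_pos":[[-0.03,-0.03,0],[-0.07,-0.06,0.01],[-0.11,-0.09,0.02],[-0.15,-0.115,0.03],[-0.185,-0.135,0.04]],"grip":[0,0,0,0,0]}'
python3 -m jog '{"twist":[[0,0,0],[0,0,0],[0,0,0],[0,0,0],[0,0,0]],"delta_pos":[[-0.02,-0.01,0.02],[-0.04,-0.02,0.03],[-0.04,-0.02,0.03],[-0.04,-0.02,0.03],[-0.04,-0.02,0.03]],"grip":[0,0,0,0,0]}'
python3 look.py w24
python3 -c "
from h import *
plan(354,-139.8,36,80.8)"
```

```text
time: 27.95
eef_pos: [0.3665, -0.1077, 0.1769]
tcp_rot: [0.761, 0.649, 0.0, 0.0]
ft_force: [0.9, 0.1, 0.2]
grip_width: 0.003
time: 28.45
eef_pos: [0.3429, -0.1425, 0.1475]
tcp_rot: [0.76, 0.65, 0.0, 0.0]
ft_force: [-0.0, 0.1, -0.1]
grip_width: -0.003
blue (571, 362) [555.8  91.5  48.   23.2  49. ]
blue (620, 362) [569.3 144.7  57.1  38.8  -2.1]
blue (628, 301) [491.4 138.7  59.5  25.1   8.6]
blue (595, 222) [402.3  98.9  58.   22.1  87.6]
blue (72, 157) [ 269.8 -349.2  121.9   85.7   75.1]
yellow (448, 66) [253.1 -29.5  65.3  52.4  26.9]
red (575, 304) [487.5  87.5  55.8  37.1   0.8]
t 28.5 now [ 343.  -142.5  147.5] F [-0.1 -0.1 -0. ] gw -0.4 q [-0.39 -0.01 -0.5   1.08  0.   -0.24]
delta [ 0.0873 -0.3611  0.1472] twist [0. 0. 0.]
t 28.5 now [ 343.  -142.5  147.5] F [-0.1 -0.1 -0. ] gw -0.4 q [-0.39 -0.01 -0.5   1.08  0.   -0.24]
delta [0.0044 0.0104 0.1115] twist [0.  0.  0.2]
```

View pics/w24.png

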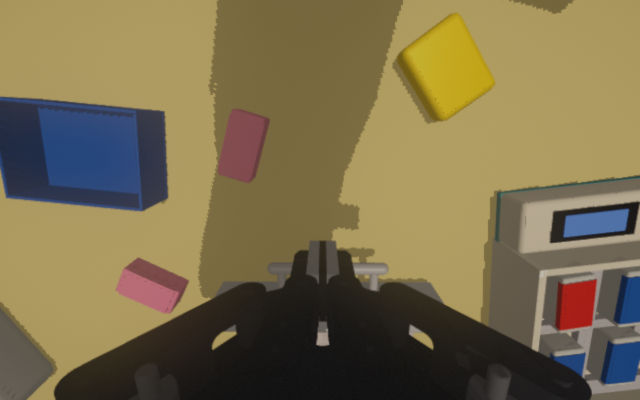

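```bash
python3 -m jog '{"twist":[[0,0,0],[0,0,0],[0,0,0],[0,0,0],[0,0,0]],"delta_pos":[[0.004,0,0.03],[0.004,0,0.065],[0.004,0,0.095],[0.004,0,0.11],[0.004,0,0.11]],"grip":[0,0,0,0,0]}'
python3 -m jog '{"twist":[[0,0,0],[0,0,0],[0,0,0],[0,0,0],[0,0,0]],"delta_pos":[[0,0.012,0],[0,0.024,0],[0,0.034,0],[0,0.042,0],[0,0.05,0]],"grip":[0,0,0,0,0]}'
python3 -m jog '{"twist":[[0,0,0],[0,0,0],[0,0,0],[0,0,0],[0,0,0]],"delta_pos":[[0,0.01,0],[0,0.02,0],[0,0.03,0],[0,0.04,0],[0,0.05,0]],"grip":[0,0,0,0,0]}'
python3 look.py w25
python3 -c "
from h import *
plan(582,-177,36,80.8)"
```

```text
time: 29.0
eef_pos: [0.3421, -0.1379, 0.0358]
tcp_rot: [0.76, 0.65, -0.001, -0.001]
ft_force: [-0.5, -0.2, 1.2]
grip_width: 0.004
time: 29.5
eef_pos: [0.3931, -0.1468, 0.0373]
tcp_rot: [0.76, 0.649, -0.0, 0.0]
ft_force: [-2.1, -0.2, 1.5]
grip_width: -0.001
time: 30.0
eef_pos: [0.4425, -0.1547, 0.0371]
tcp_rot: [0.76, 0.649, -0.0, 0.0]
ft_force: [-3.3, -0.5, 1.5]
grip_width: 0.001
blue (4, 19) [ 313.2 -270.3   19.9    5.5  -24.9]
t 30.05 now [ 444.  -155.    37.2] F [-0.   0.3  1. ] gw -0.1 q [-0.34  0.28 -0.46  0.82  0.   -0.18]
delta [ 0.0836 -0.4629  0.0366] twist [ 0.1  0.  -0. ]
t 30.05 now [ 444.  -155.    37.2] F [-0.   0.3  1. ] gw -0.1 q [-0.34  0.28 -0.46  0.82  0.   -0.18]
delta [-1.000e-04  1.397e-01  1.400e-03] twist [0.1 0.  0.2]
```

View pics/w25.png

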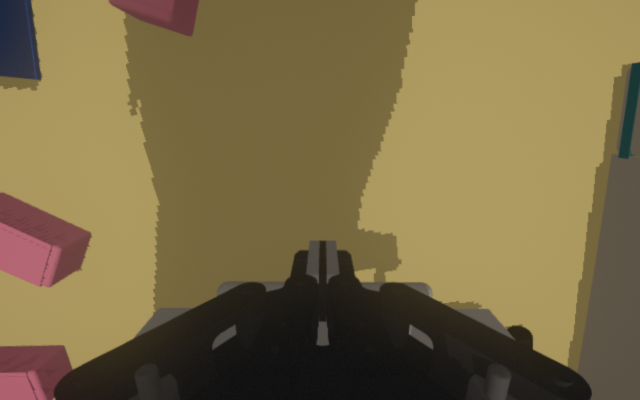

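```bash
python3 -m jog '{"twist":[[0,0,0],[0,0,0],[0,0,0],[0,0,0],[0,0,0]],"delta_pos":[[0,0.012,0],[0,0.024,0],[0,0.036,0],[0,0.048,0],[0,0.06,0]],"grip":[0,0,0,0,0]}'
python3 -m jog '{"twist":[[0,0,0],[0,0,0],[0,0,0],[0,0,0],[0,0,0]],"delta_pos":[[0,0.012,0],[0,0.024,0],[0,0.036,0],[0,0.048,0],[0,0.058,0]],"grip":[0,0,0,0,0]}'
python3 -m jog '{"twist":[[0,0,0],[0,0,0],[0,0,0],[0,0,0],[0,0,0]],"delta_pos":[[0,0.006,0],[0,0.011,0],[0,0.015,0],[0,0.018,0],[0,0.02,0]],"grip":[0,0,0,0,0]}'
python3 -c "
from h import *
plan(582,-177,36,80.8)
c=capture('top');cv2.imwrite('pics/top2.png',cv2.resize(c['pixels'][30:290,155:475,::-1],None,fx=2.3,fy=2.3))"
```

```text
time: 30.55
eef_pos: [0.5013, -0.1641, 0.0369]
tcp_rot: [0.76, 0.649, -0.0, -0.0]
ft_force: [-2.7, -2.4, 0.8]
grip_width: 0.001
time: 31.05
eef_pos: [0.5587, -0.1732, 0.0369]
tcp_rot: [0.76, 0.649, -0.0, -0.0]
ft_force: [-3.5, 0.3, 0.3]
grip_width: -0.002
time: 31.55
eef_pos: [0.578, -0.1761, 0.037]
tcp_rot: [0.76, 0.649, -0.0, -0.0]
ft_force: [-1.8, -1.6, -2.6]
grip_width: 0.0
t 31.55 now [ 578.  -176.1   37. ] F [-1.8 -1.6 -2.6] gw 0.0 q [-0.3   0.53 -0.08  0.96  0.   -0.14]
delta [-0.0002  0.0041  0.001 ] twist [-0.  -0.   0.2]
```

View pics/top2.png

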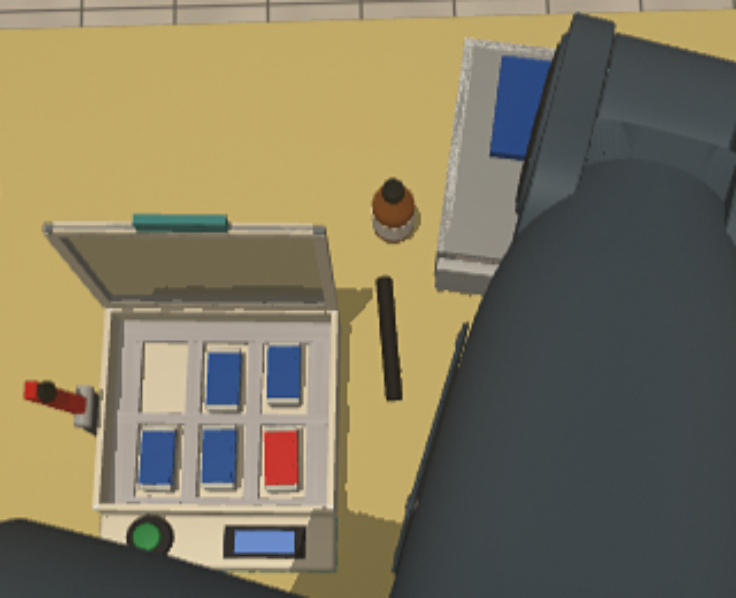

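Cassettes all sit in recesses. I'll keep pushing until the drawer meets its stop.

```bash
python3 -m jog '{"twist":[[0,0,0],[0,0,0],[0,0,0],[0,0,0],[0,0,0]],"delta_pos":[[0,0.002,0],[0,0.004,0],[0,0.006,0],[0,0.008,0],[0,0.01,0]],"grip":[0,0,0,0,0]}'

```

```text
time: 32.1
eef_pos: [0.5822, -0.1767, 0.0365]
tcp_rot: [0.761, 0.649, -0.003, -0.004]
ft_force: [-51.7, 7.5, 36.4]
grip_width: 0.003
```

```bash
python3 -m jog '{"twist":[[0,0,0],[0,0,0],[0,0,0],[0,0,0],[0,0,0]],"delta_pos":[[0,-0.008,0],[0,-0.02,0],[0,-0.04,0],[0,-0.06,-0.03],[0,-0.08,-0.07]],"grip":[0,0,0,0,0]}'
python3 -m jog '{"twist":[[0,0,0],[0,0,0],[0,0,0],[0,0,0],[0,0,0]],"delta_pos":[[0.01,-0.03,-0.04],[0.03,-0.06,-0.08],[0.05,-0.09,-0.12],[0.07,-0.1,-0.14],[0.09,-0.11,-0.16]],"grip":[0,0,0,0,0]}'
python3 look.py w26
python3 - <<'E'
from h import *
for n in ['top','scene']:
    c=capture(n);pickle.dump(c,open(n+'.pkl','wb'));cv2.imwrite(f'pics/{n}3.png',c['pixels'][:,:,::-1])
E
```

```text
time: 32.6
eef_pos: [0.5073, -0.1646, 0.1066]
tcp_rot: [0.76, 0.649, -0.001, -0.001]
ft_force: [2.1, -0.1, 0.3]
grip_width: 0.004
time: 33.1
eef_pos: [0.414, -0.0581, 0.2697]
tcp_rot: [0.761, 0.649, 0.001, 0.001]
ft_force: [1.5, -0.9, -0.6]
grip_width: -0.001
blue (435, 264) [566.2  76.7  50.3  30.9  -2.1]
blue (477, 255) [561.1 136.1  50.6  31.8  -2.9]
blue (480, 202) [484.4 140.7  50.4  31.2  -1.8]
blue (525, 195) [484.5 199.7  50.7  33.3  -3. ]
blue (78, 96) [ 271.3 -348.8  119.3   81.2   75.3]
yellow (331, 31) [256.6 -22.6  68.1  52.   26.9]
red (619, 237) [566.2 333.3  71.4  20.2  66.7]
red (434, 206) [480.5  80.   51.4  32.4   0.6]
t 33.15 now [414.3 -56.2 272.1] F [-0.2 -0.5  4.3] gw 0.0 q [-0.14  0.03 -0.14  1.39  0.    0.02]
delta [-0.0095 -0.4197  0.2695] twist [ 0.3 -0.1  0. ]
```

View pics/w26.png

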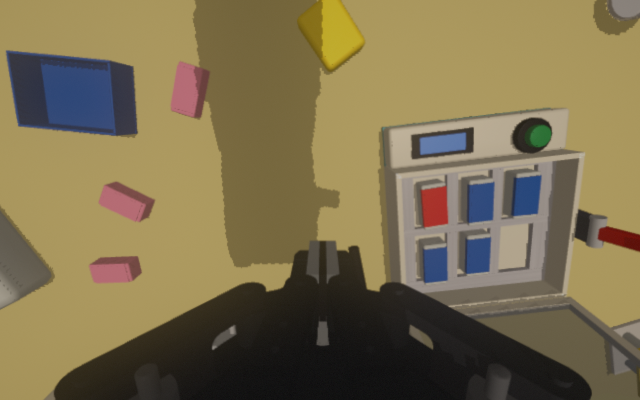

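View pics/top3.png

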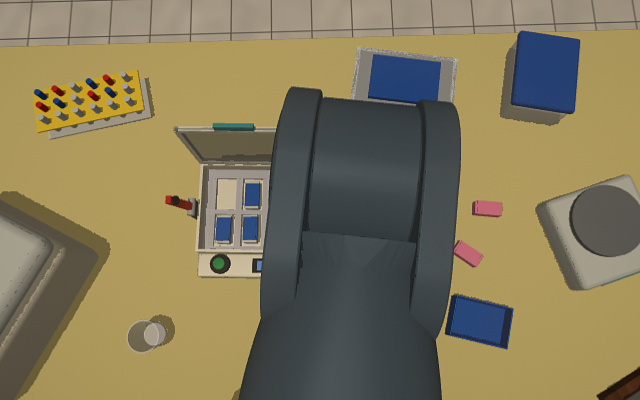

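View pics/scene3.png

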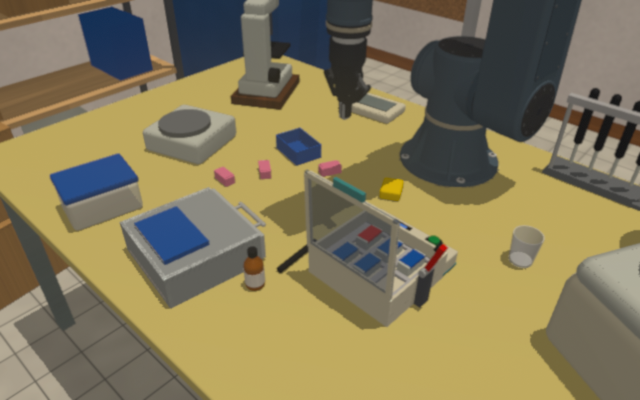

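```bash
python3 - <<'E'
from h import *
c=pickle.load(open('top.pkl','rb'))
print(np.round(ray(c,[(213,127),(254,127),(233,124),(233,130)],.285)*1000,1))
P=cloud(c); print(np.round(P[124:131,233]*1000,1))
plan(560,127.6,330,87.9)
E
```

```text
[[622.1 160.9 285. ]
 [620.1  89.9 285. ]
 [626.6 126.3 285. ]
 [615.7 126.2 285. ]]
[[626.1 126.1 286.3]
 [624.6 126.2 285.5]
 [621.9 125.7 287.9]
 [621.6 126.5 283.7]
 [621.4 127.3 279.4]
 [621.6 128.3 273.8]
 [620.3 128.6 272.3]]
t 33.25 now [415.1 -58.3 268.6] F [ 1.  -1.2 -0.1] gw 0.2 q [-0.14  0.04 -0.14  1.39  0.    0.02]
delta [ 0.2061  0.1146 -0.0609] twist [ 0.2 -0.  -6.8]
```

```bash
python3 -m jog '{"twist":[[0,0,-2],[0,0,-4],[0,0,-6],[0,0,-6.8],[0,0,-6.8]],"delta_pos":[[0.03,0,-0.03],[0.07,0.0,-0.07],[0.11,0.02,-0.07],[0.15,0.05,-0.07],[0.19,0.08,-0.07]],"grip":[0,0,0,0,0]}'
python3 -m jog '{"twist":[[0,0,0],[0,0,0],[0,0,0],[0,0,0],[0,0,0]],"delta_pos":[[0.01,0.02,-0.01],[0.016,0.035,-0.01],[0.016,0.035,-0.01],[0.016,0.035,-0.01],[0.016,0.035,-0.01]],"grip":[0,0,0,0,0]}'
python3 -c "
from h import *
plan(655,126.5,335,87.9)"
```

```text
time: 33.75
eef_pos: [0.5246, 0.1174, 0.3367]
tcp_rot: [0.72, 0.694, 0.0, 0.0]
ft_force: [1.0, -0.6, 0.0]
grip_width: 0.001
time: 34.25
eef_pos: [0.5583, 0.1301, 0.3469]
tcp_rot: [0.721, 0.693, -0.0, -0.0]
ft_force: [-0.4, -1.1, -0.5]
grip_width: 0.004
t 34.25 now [558.3 130.1 346.9] F [-0.4 -1.1 -0.5] gw 0.4 q [ 0.23  0.4   0.52  1.69 -0.    0.27]
delta [0.0002 0.0968 0.0119] twist [-0.   0.  -0.1]
```

```bash
python3 -m jog '{"twist":[[0,0,0],[0,0,0],[0,0,0],[0,0,0],[0,0,0]],"delta_pos":[[0,0.025,0],[0,0.05,0.003],[0,0.075,0.006],[0,0.097,0.01],[0,0.1,0.01]],"grip":[0,0,0,0,0]}'
python3 -m jog '{"twist":[[0,0,0],[0,0,0],[0,0,0],[0,0,0],[0,0,0]],"delta_pos":[[0,0,0],[0,0,0],[0,0,0],[0,0,0],[0,0,0]],"grip":[0,0,0,0,0]}'
python3 look.py w27
python3 -c "
from h import *
plan(655,126.5,260,87.9)
c=capture('scene');cv2.imwrite('pics/scene4.png',c['pixels'][:,:,::-1])"
```

```text
time: 34.75
eef_pos: [0.6596, 0.126, 0.3353]
tcp_rot: [0.721, 0.693, -0.001, -0.001]
ft_force: [0.3, 0.5, -1.4]
grip_width: 0.001
time: 35.25
eef_pos: [0.6582, 0.1269, 0.3377]
tcp_rot: [0.721, 0.693, 0.0, 0.0]
ft_force: [-0.1, -0.6, 0.4]
grip_width: -0.0
blue (97, 268) [ 817.8 -254.2  172.9  117.9   80.7]
blue (278, 93) [554.6  69.9  47.4  28.9  -2.3]
blue (320, 87) [549.7 127.8  48.2  28.2  -2.2]
blue (321, 26) [473.5 132.2  49.9  29.1  -1.7]
blue (366, 24) [473.9 191.8  48.5  29.8  -2.1]
yellow (556, 232) [786.2 509.3 248.5 105.8 -78.3]
red (431, 49) [507.4 281.3  36.5  16.9 -76.6]
red (276, 25) [470.3  73.3  50.5  31.    0.5]
t 35.3 now [658.3 126.9 337.6] F [ 0.5  0.2 -0.4] gw 0.1 q [0.19 0.7  1.   1.87 0.   0.23]
delta [-0.1521 -0.6531  0.3372] twist [ 0.  -0.   6.8]
t 35.3 now [658.3 126.9 337.6] F [ 0.5  0.2 -0.4] gw 0.1 q [0.19 0.7  1.   1.87 0.   0.23]
delta [-0.0005 -0.0033  0.0776] twist [ 0.  -0.  -0.1]
```

View pics/w27.png

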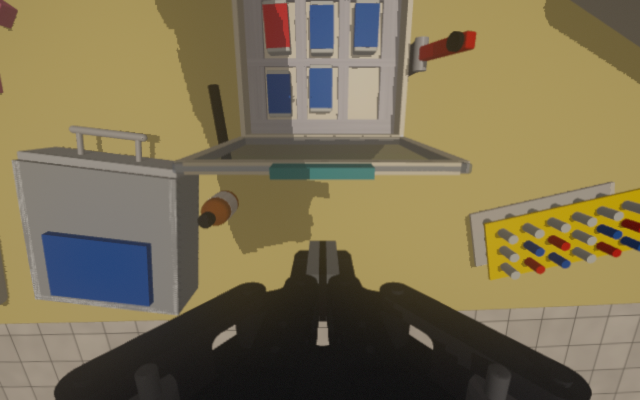

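View pics/scene4.png

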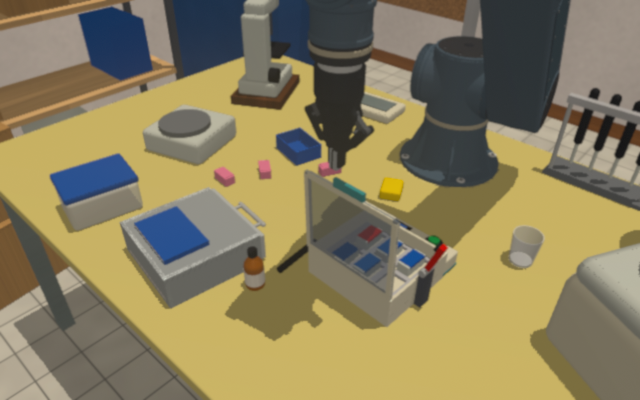

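```bash
python3 -m jog '{"twist":[[0,0,0],[0,0,0],[0,0,0],[0,0,0],[0,0,0]],"delta_pos":[[0,0,0.015],[0,0,0.035],[0,0,0.055],[0,0,0.07],[0,0,0.077]],"grip":[0,0,0,0,0]}'
python3 -m jog '{"twist":[[0,0,0],[0,0,0],[0,0,0],[0,0,0],[0,0,0]],"delta_pos":[[0,-0.004,0],[0,-0.008,0],[0,-0.012,0],[0,-0.016,0],[0,-0.02,0]],"grip":[0,0,0,0,0]}'
python3 -c "
from h import *
plan(655,126.5,260,87.9)"
```

```text
time: 35.85
eef_pos: [0.6579, 0.1267, 0.2588]
tcp_rot: [0.721, 0.693, -0.001, -0.0]
ft_force: [0.5, 0.3, 0.1]
grip_width: -0.003
time: 36.35
eef_pos: [0.6384, 0.1277, 0.2606]
tcp_rot: [0.721, 0.693, 0.0, 0.0]
ft_force: [3.1, -0.9, 0.5]
grip_width: -0.001
t 36.35 now [638.4 127.7 260.6] F [ 3.1 -0.9  0.5] gw -0.1 q [ 0.2   0.56  0.54  1.55 -0.    0.24]
delta [-0.0005  0.0167  0.0006] twist [ 0.  -0.  -0.1]
```

```bash
python3 -m jog '{"twist":[[0,0,0],[0,0,0],[0,0,0],[0,0,0],[0,0,0]],"delta_pos":[[0,-0.011,0],[0,-0.022,0.0005],[0,-0.033,0.001],[0,-0.044,0.003],[0,-0.054,0.005]],"grip":[0,0,0,0,0]}'
python3 -m jog '{"twist":[[0,0,0],[0,0,0],[0,0,0],[0,0,0],[0,0,0]],"delta_pos":[[0,-0.009,0.003],[0,-0.018,0.006],[0,-0.027,0.01],[0,-0.036,0.014],[0,-0.045,0.0175]],"grip":[0,0,0,0,0]}'
python3 look.py w28
python3 -c "
from h import *
plan(539.4,130.5,238.2,87.9)
c=capture('scene');cv2.imwrite('pics/scene5.png',c['pixels'][:,:,::-1])"
```

```text
time: 36.85
eef_pos: [0.5843, 0.1297, 0.2555]
tcp_rot: [0.721, 0.693, 0.0, 0.0]
ft_force: [2.1, 0.8, 0.4]
grip_width: -0.004
time: 37.35
eef_pos: [0.5393, 0.1314, 0.2377]
tcp_rot: [0.721, 0.693, 0.0, 0.0]
ft_force: [3.0, 0.4, -0.6]
grip_width: 0.001
blue (33, 373) [ 824.6 -288.8  138.6   96.8   81. ]
blue (270, 197) [558.9  69.2  46.8  30.8  -1.8]
blue (319, 193) [555.6 128.2  49.9  30.1  -2.2]
blue (320, 124) [478.1 132.4  50.5  29.4  -2.2]
blue (375, 122) [478.5 192.4  50.3  30.7  -3. ]
yellow (584, 334) [798.  481.7 184.5 109.1 -78.3]
red (595, 356) [813.8 513.   56.   13.9  50.5]
red (511, 181) [550.5 350.7  25.2  21.4  -2.1]
red (454, 169) [536.  291.2  46.7  19.   77.3]
red (266, 123) [474.6  72.3  51.2  31.9   0.7]
t 37.4 now [538.2 131.5 237.4] F [ 1.5 -0.1  0.7] gw -0.1 q [0.24 0.33 0.13 1.38 0.   0.28]
delta [-0.1521 -0.5328  0.2374] twist [ 0.  -0.   6.8]
t 37.4 now [538.2 131.5 237.4] F [ 1.5 -0.1  0.7] gw -0.1 q [0.24 0.33 0.13 1.38 0.   0.28]
delta [-0.0009  0.0012 -0.0008] twist [ 0.  -0.  -0.1]
```

View pics/scene5.png

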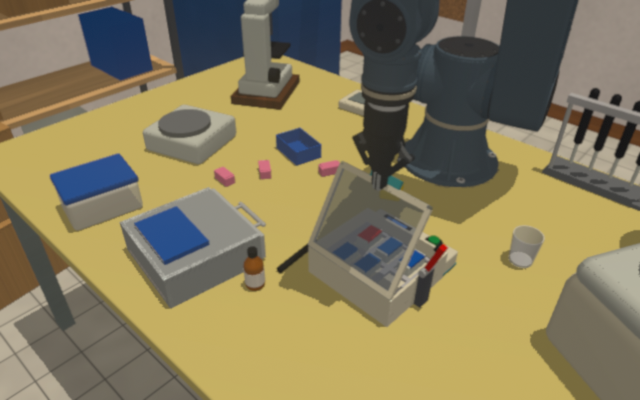

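```bash
python3 -m jog '{"twist":[[0,0,0],[0,0,0],[0,0,0],[0,0,0],[0,0,0]],"delta_pos":[[0,-0.008,0.005],[0,-0.016,0.011],[0,-0.024,0.017],[0,-0.032,0.023],[0,-0.039,0.0286]],"grip":[0,0,0,0,0]}'
python3 -m jog '{"twist":[[0,0,0],[0,0,0],[0,0,0],[0,0,0],[0,0,0]],"delta_pos":[[0,-0.0065,0.007],[0,-0.013,0.0145],[0,-0.019,0.022],[0,-0.025,0.03],[0,-0.03,0.0375]],"grip":[0,0,0,0,0]}'
python3 -m jog '{"twist":[[0,0,0],[0,0,0],[0,0,0],[0,0,0],[0,0,0]],"delta_pos":[[0,-0.005,0.008],[0,-0.009,0.017],[0,-0.013,0.026],[0,-0.017,0.035],[0,-0.0195,0.044]],"grip":[0,0,0,0,0]}'
python3 -m jog '{"twist":[[0,0,0],[0,0,0],[0,0,0],[0,0,0],[0,0,0]],"delta_pos":[[0,-0.003,0.009],[0,-0.0045,0.018],[0,-0.006,0.027],[0,-0.007,0.036],[0,-0.007,0.042]],"grip":[0,0,0,0,0]}'
python3 -c "
from h import *
plan(443.4,134,80,87.9)
c=capture('scene');cv2.imwrite('pics/scene6.png',c['pixels'][:,:,::-1])"
```

```text
time: 37.95
eef_pos: [0.5009, 0.133, 0.2092]
tcp_rot: [0.721, 0.693, 0.0, 0.0]
ft_force: [2.3, -0.2, 0.6]
grip_width: -0.007
time: 38.45
eef_pos: [0.4709, 0.1342, 0.1715]
tcp_rot: [0.721, 0.693, 0.0, 0.0]
ft_force: [0.4, -0.0, 0.6]
grip_width: 0.002
time: 38.95
eef_pos: [0.4508, 0.1348, 0.1267]
tcp_rot: [0.721, 0.693, -0.0, -0.0]
ft_force: [0.4, 0.2, 0.7]
grip_width: -0.001
time: 39.45
eef_pos: [0.4439, 0.135, 0.0845]
tcp_rot: [0.721, 0.693, -0.0, -0.0]
ft_force: [-0.3, -0.5, 0.7]
grip_width: 0.001
t 39.45 now [443.9 135.   84.5] F [-0.3 -0.5  0.7] gw 0.1 q [ 0.3   0.22 -0.41  0.94  0.    0.33]
delta [-0.0011 -0.0004  0.0045] twist [-0.   0.  -0.1]
```

View pics/scene6.png

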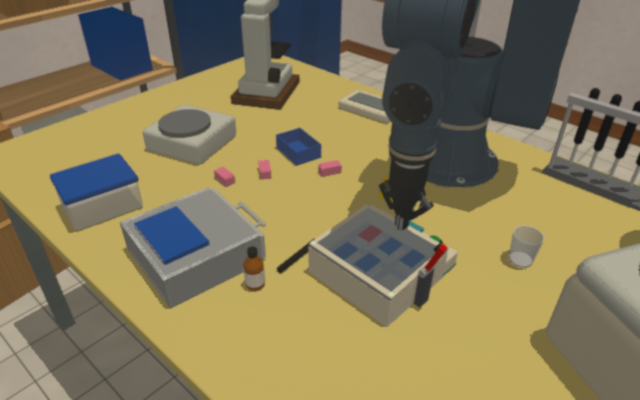

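Lid is almost shut; press the last millimetres until a contact force appears.

```bash
python3 -m jog '{"twist":[[0,0,0],[0,0,0],[0,0,0],[0,0,0],[0,0,0]],"delta_pos":[[0,0,0.002],[0,0,0.004],[0,0,0.005],[0,0,0.006],[0,0,0.007]],"grip":[0,0,0,0,0]}'
python3 -c "
from h import *
plan(443.4,134,80,87.9)"
```

```text
time: 40.0
eef_pos: [0.4445, 0.1352, 0.0796]
tcp_rot: [0.721, 0.693, 0.001, 0.0]
ft_force: [-13.8, -3.8, 40.8]
grip_width: -0.001
t 40.0 now [444.5 135.2  79.6] F [-13.8  -3.8  40.8] gw -0.1 q [ 0.3   0.23 -0.41  0.93  0.    0.33]
delta [-0.0013 -0.0011 -0.0004] twist [ 0.1 -0.  -0.1]
```

```bash
python3 -m jog '{"twist":[[0,0,0],[0,0,0],[0,0,0],[0,0,0],[0,0,0]],"delta_pos":[[0,0,-0.01],[0,-0.01,-0.05],[0,-0.03,-0.1],[0,-0.05,-0.15],[0,-0.06,-0.18]],"grip":[0,0,0,0,0]}'
python3 look.py w29 .09
python3 - <<'E'
from h import *
c=pickle.load(open('top.pkl','rb'));P=cloud(c)
for b in blobs(c,'red',(150,180,210,220),15):
    m=np.zeros((400,640),np.uint8);cv2.drawContours(m,[b],-1,255,-1)
    Q=P[m>0]*1000; print(len(Q)); print(np.round(Q[np.argsort(Q[:,1])][::4],0).tolist())
w=pickle.load(open('wrist.pkl','rb'));P=cloud(w)
for b in blobs(w,'red',None,100):
    m=np.zeros((400,640),np.uint8);cv2.drawContours(m,[b],-1,255,-1);Q=P[m>0]*1000
    print(b.reshape(-1,2).mean(0), len(Q)); o=np.argsort(Q[:,1]); print(np.round(Q[o][::max(1,len(Q)//10)],0).tolist())
E
```

```text
time: 40.5
eef_pos: [0.3834, 0.1374, 0.2613]
tcp_rot: [0.721, 0.693, 0.001, 0.0]
ft_force: [0.6, 1.1, -0.8]
grip_width: -0.0
yellow (615, 386) [691.9 530.4  66.2  41.  -79.6]
yellow (181, 66) [261.1   5.3  52.8  40.5  27.7]
t 40.55 now [383.7 138.  266.3] F [-0.4 -1.   7.3] gw 0.1 q [ 0.34  0.01 -0.17  1.38  0.    0.38]
delta [-0.1534 -0.38    0.2632] twist [ 0.4 -0.2  6.8]
153
[[319.0, -27.0, 1095.0], [518.0, 245.0, 103.0], [516.0, 247.0, 106.0], [524.0, 247.0, 106.0], [514.0, 247.0, 103.0], [528.0, 248.0, 109.0], [525.0, 249.0, 114.0], [521.0, 249.0, 112.0], [526.0, 250.0, 117.0], [516.0, 250.0, 116.0], [516.0, 251.0, 118.0], [515.0, 252.0, 131.0], [525.0, 252.0, 122.0], [524.0, 253.0, 127.0], [527.0, 254.0, 125.0], [522.0, 254.0, 130.0], [520.0, 255.0, 128.0], [523.0, 255.0, 134.0], [515.0, 256.0, 102.0], [522.0, 256.0, 130.0], [514.0, 257.0, 126.0], [515.0, 257.0, 132.0], [522.0, 258.0, 137.0], [519.0, 259.0, 141.0], [515.0, 260.0, 121.0], [514.0, 263.0, 147.0], [516.0, 266.0, 168.0], [515.0, 267.0, 164.0], [516.0, 268.0, 168.0], [515.0, 269.0, 146.0], [515.0, 269.0, 157.0], [522.0, 270.0, 168.0], [515.0, 272.0, 163.0], [523.0, 273.0, 166.0], [520.0, 274.0, 168.0], [515.0, 274.0, 155.0], [523.0, 276.0, 167.0], [516.0, 277.0, 163.0], [525.0, 278.0, 164.0]]
```

View pics/w29.png

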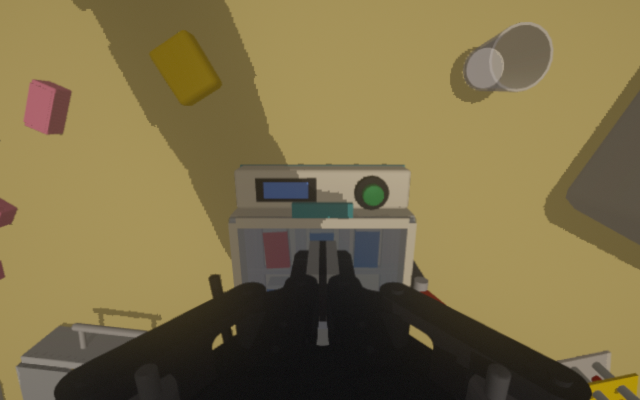

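```bash
python3 -c "
from h import *
c=capture('scene');cv2.imwrite('pics/sz.png',cv2.resize(c['pixels'][190:320,290:480,::-1],None,fx=4,fy=4,interpolation=cv2.INTER_CUBIC))
plan(520,330,200,87.9)"
```

```text
t 40.6 now [385.  138.1 263.4] F [ 0.1 -0.1 -0.9] gw -0.2 q [ 0.34  0.01 -0.18  1.37  0.    0.38]
delta [0.1967 0.1272 0.0649] twist [ 0.4 -0.2 -0.1]
```

View pics/sz.png

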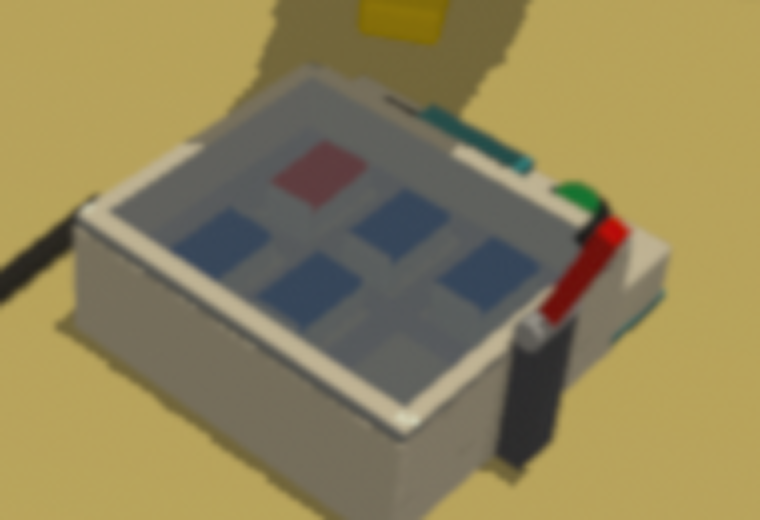

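```bash
python3 -m jog '{"twist":[[0,0,0],[0,0,0],[0,0,0],[0,0,0],[0,0,0]],"delta_pos":[[0.035,0.025,0],[0.075,0.05,0.01],[0.11,0.08,0.02],[0.15,0.11,0.03],[0.185,0.132,0.04]],"grip":[0,0,0,0,0]}'
python3 -m jog '{"twist":[[0,0,0],[0,0,0],[0,0,0],[0,0,0],[0,0,0]],"delta_pos":[[0,0,0],[0,0,0],[0,0,0],[0,0,0],[0,0,0]],"grip":[0,0,0,0,0]}'
python3 look.py w30 .13
python3 -c "
from h import *
plan(523.3,316,148,87.9)"
```

```text
time: 41.1
eef_pos: [0.5246, 0.3189, 0.2173]
tcp_rot: [0.721, 0.693, -0.0, 0.0]
ft_force: [-0.4, -0.6, 0.8]
grip_width: -0.003
time: 41.6
eef_pos: [0.5232, 0.3166, 0.2195]
tcp_rot: [0.721, 0.693, 0.001, 0.0]
ft_force: [0.5, 0.0, 0.6]
grip_width: 0.002
blue (90, 67) [411.  151.4  40.2  12.6 -85.6]
yellow (538, 334) [655.2 518.1  64.3  37.8  59. ]
red (257, 210) [524.  263.7  37.1  16.3  12.3]
t 41.65 now [523.3 316.7 219.4] F [-0.4 -0.4  0.1] gw 0.1 q [0.54 0.45 0.27 1.39 0.   0.58]
delta [-0.3371 -0.5107  0.2186] twist [ 0.1 -0.   6.8]
t 41.65 now [523.3 316.7 219.4] F [-0.4 -0.4  0.1] gw 0.1 q [0.54 0.45 0.27 1.39 0.   0.58]
delta [-0.0008  0.      0.0714] twist [ 0.1 -0.  -0.1]
```

View pics/w30.png

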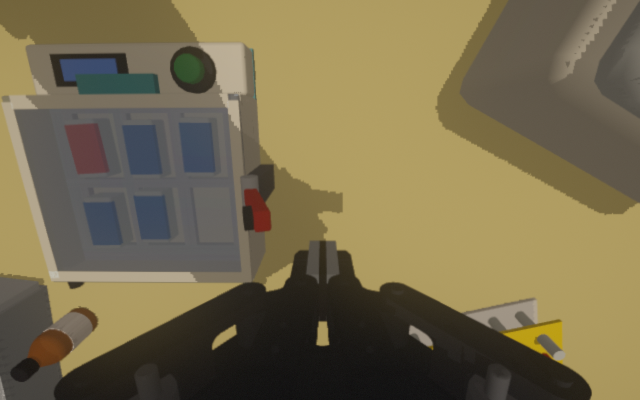

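```bash
python3 -m jog '{"twist":[[0,0,0],[0,0,0],[0,0,0],[0,0,0],[0,0,0]],"delta_pos":[[0,0,0.015],[0,0,0.035],[0,0,0.055],[0,0,0.07],[0,0,0.071]],"grip":[0,0,0,0,0]}'
python3 -m jog '{"twist":[[0,0,0],[0,0,0],[0,0,0],[0,0,0],[0,0,0]],"delta_pos":[[-0.007,0,0],[-0.014,0,0],[-0.021,0,0],[-0.028,0,0],[-0.035,0,0]],"grip":[0,0,0,0,0]}'
python3 -m jog '{"twist":[[0,0,0],[0,0,0],[0,0,0],[0,0,0],[0,0,0]],"delta_pos":[[-0.005,0,0],[-0.010,0,0],[-0.015,0,0],[-0.02,0,0],[-0.025,0,0]],"grip":[0,0,0,0,0]}'
python3 look.py w31 .13
python3 -c "
from h import *
plan(521,255,148,87.9)"
```

```text
time: 42.15
eef_pos: [0.5223, 0.3164, 0.1461]
tcp_rot: [0.721, 0.693, -0.001, -0.0]
ft_force: [0.4, 0.3, 0.7]
grip_width: 0.0
time: 42.65
eef_pos: [0.5222, 0.2818, 0.1481]
tcp_rot: [0.721, 0.693, 0.001, 0.0]
ft_force: [0.6, 2.0, 1.5]
grip_width: 0.001
time: 43.15
eef_pos: [0.5209, 0.2569, 0.1474]
tcp_rot: [0.721, 0.693, -0.0, -0.0]
ft_force: [-0.2, 2.1, -0.2]
grip_width: -0.002
blue (92, 50) [415.7 148.9  36.2  12.3  88.1]
yellow (617, 387) [643.  458.9  36.6  25.3 -78.9]
red (289, 251) [525.8 236.4  56.3  17.6 -33.6]
t 43.2 now [520.9 256.2 147.4] F [0.9 0.7 0.6] gw -0.0 q [ 0.46  0.41  0.02  1.18 -0.    0.5 ]
delta [-0.2762 -0.5105  0.1476] twist [-0.   0.   6.8]
t 43.2 now [520.9 256.2 147.4] F [0.9 0.7 0.6] gw -0.0 q [ 0.46  0.41  0.02  1.18 -0.    0.5 ]
delta [-0.0012  0.0002 -0.0006] twist [-0.   0.  -0.1]
```

View pics/w31.png

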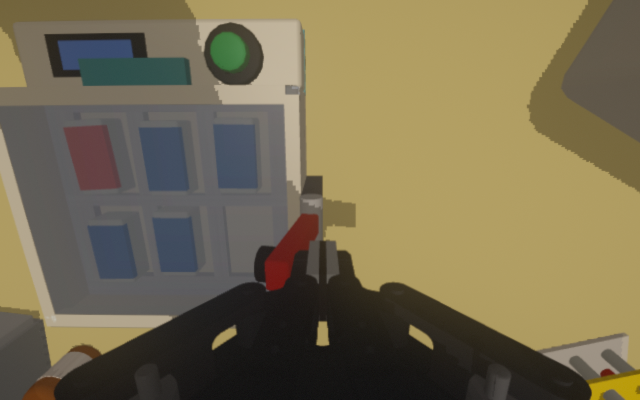

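```bash
python3 -m jog '{"twist":[[0,0,0],[0,0,0],[0,0,0],[0,0,0],[0,0,0]],"delta_pos":[[-0.006,0,0],[-0.012,0,0.001],[-0.018,0,0.003],[-0.024,0,0.007],[-0.030,0,0.011]],"grip":[0,0,0,0,0]}'
python3 -m jog '{"twist":[[0,0,0],[0,0,0],[0,0,0],[0,0,0],[0,0,0]],"delta_pos":[[-0.004,0,0.004],[-0.008,0,0.008],[-0.012,0,0.013],[-0.015,0,0.018],[-0.0175,0,0.024]],"grip":[0,0,0,0,0]}'
python3 -m jog '{"twist":[[0,0,0],[0,0,0],[0,0,0],[0,0,0],[0,0,0]],"delta_pos":[[-0.001,0,0.003],[-0.002,0,0.006],[-0.003,0,0.009],[-0.003,0,0.012],[-0.003,0,0.014]],"grip":[0,0,0,0,0]}'
python3 look.py w32 .1
python3 -c "
from h import *
plan(519,204.8,98,87.9)"
```

```text
time: 43.7
eef_pos: [0.5199, 0.2267, 0.1362]
tcp_rot: [0.721, 0.693, 0.0, 0.0]
ft_force: [0.5, -0.2, 2.2]
grip_width: 0.004
time: 44.2
eef_pos: [0.5192, 0.2095, 0.1121]
tcp_rot: [0.721, 0.693, -0.0, 0.0]
ft_force: [0.3, -1.1, 2.3]
grip_width: -0.004
time: 44.7
eef_pos: [0.519, 0.2068, 0.0982]
tcp_rot: [0.721, 0.693, -0.0, 0.0]
ft_force: [-0.5, -1.4, 2.0]
grip_width: -0.0
blue (111, 31) [411.3 123.6  40.   14.1  89.5]
red (323, 249) [515.4 207.7  70.9  18.3  87.3]
t 44.75 now [519.  206.8  98. ] F [ 0.2 -0.2 -0.1] gw 0.3 q [ 0.38  0.39 -0.13  1.05 -0.    0.42]
delta [-0.2266 -0.5106  0.0982] twist [-0.   0.   6.8]
t 44.75 now [519.  206.8  98. ] F [ 0.2 -0.2 -0.1] gw 0.3 q [ 0.38  0.39 -0.13  1.05 -0.    0.42]
delta [-0.002   0.0001  0.    ] twist [-0.   0.  -0.1]
```

View pics/w32.png

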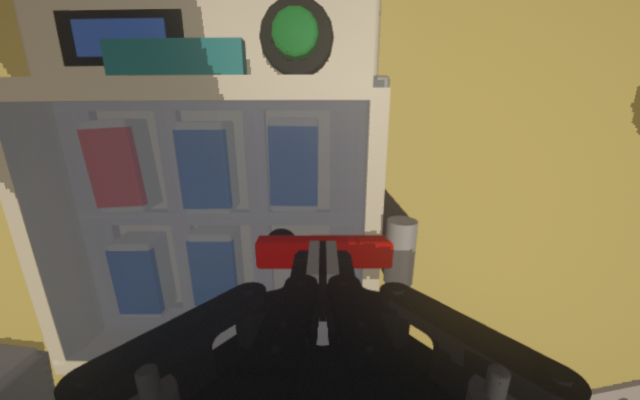

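Bar lies nearly flat. Press on until it meets its stop.

```bash
python3 -m jog '{"twist":[[0,0,0],[0,0,0],[0,0,0],[0,0,0],[0,0,0]],"delta_pos":[[-0.005,0,0.001],[-0.01,0,0.0015],[-0.01,0,0.0025],[-0.01,0,0.0035],[-0.01,0,0.0045]],"grip":[0,0,0,0,0]}'
python3 -c "
from h import *
plan(519,204.8,98,87.9)"
```

```text
time: 45.25
eef_pos: [0.5198, 0.1974, 0.0969]
tcp_rot: [0.721, 0.693, 0.002, 0.0]
ft_force: [-14.2, -3.1, 51.8]
grip_width: -0.002
t 45.25 now [519.8 197.4  96.9] F [-14.2  -3.1  51.8] gw -0.2 q [ 0.36  0.38 -0.15  1.03  0.    0.4 ]
delta [ 0.0073 -0.001  -0.0011] twist [ 0.2 -0.1 -0.1]
```

```bash
python3 -m jog '{"twist":[[0,0,0],[0,0,0],[0,0,0],[0,0,0],[0,0,0]],"delta_pos":[[0,0,-0.01],[0,-0.01,-0.05],[0,-0.05,-0.08],[0,-0.09,-0.1],[0,-0.12,-0.1]],"grip":[0,0,0,0,0]}'
python3 -m jog '{"twist":[[0,0,0],[0,0,0],[0,0,0],[0,0,0],[0,0,0]],"delta_pos":[[0,-0.01,0],[0,-0.01,0],[0,-0.01,0],[0,-0.01,0],[0,-0.01,0]],"grip":[0,0,0,0,0]}'
python3 look.py w33 .1
python3 - <<'E'
from h import *
w=pickle.load(open('wrist.pkl','rb'));P=cloud(w)
for b in blobs(w,'green',None,100):
    m=np.zeros((400,640),np.uint8);cv2.drawContours(m,[b],-1,255,-1);m=cv2.erode(m,None,iterations=2)
    Q=P[m>0]*1000; (u,v),r=cv2.minEnclosingCircle(b); print((u,v),r,np.round(np.median(Q,0),1)); z=np.median(Q[:,2]);print(rect(w,b,z/1000))
t=capture('top')
for b in blobs(t,'green',(190,240,250,290),30): (u,v),r=cv2.minEnclosingCircle(b);print('top',(u,v),rect(t,b,.055))
E
```

```text
time: 45.75
eef_pos: [0.398, 0.2018, 0.1965]
tcp_rot: [0.721, 0.693, 0.002, 0.0]
ft_force: [0.1, 1.6, 0.3]
grip_width: -0.001
time: 46.25
eef_pos: [0.3894, 0.2017, 0.1936]
tcp_rot: [0.721, 0.693, -0.0, -0.0]
ft_force: [-0.6, 0.6, -0.4]
grip_width: -0.001
blue (217, 203) [384.  113.1  42.4  13.8  87.8]
yellow (83, 52) [266.9  31.7  49.3  39.3  27.2]
t 46.3 now [389.3 201.7 193.6] F [-1.1 -0.6  0.8] gw 0.3 q [ 0.48  0.1  -0.27  1.21 -0.    0.52]
delta [-0.2167 -0.381   0.1939] twist [-0.   0.   6.8]
(249.5, 233.0) 29.56781768798828 [417.2 123.4  80.3]
(415.9586486816406, 133.31585693359375, 54.343536376953125, 14.777441024780273, 87.82745361328125)
(317.17034912109375, 209.5775604248047) 12.590927124023438 [403.6 196.3  67.2]
(404.0209045410156, 195.9127960205078, 22.80095863342285, 22.696704864501953, 17.226009368896484)
top (239.5, 256.0) (419.7074890136719, 153.33831787109375, 40.52713394165039, 12.624527931213379, 88.38072204589844)
```

View pics/w33.png

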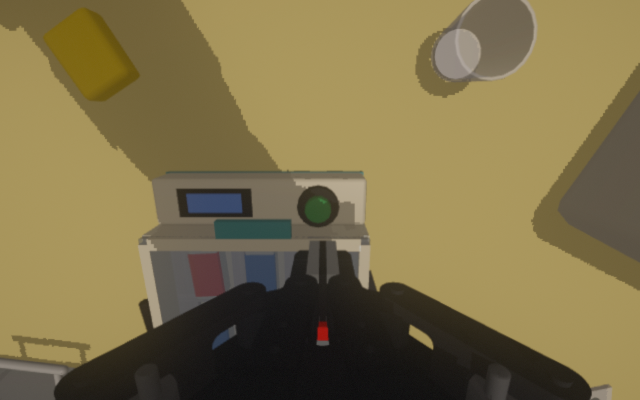

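```bash
python3 -c "
from h import *
plan(404,195.8,80,87.9)"
```

```text
t 46.35 now [389.2 201.7 193.7] F [ 0.2 -0.2  0.1] gw 0.0 q [ 0.48  0.1  -0.27  1.21  0.    0.52]
delta [-0.0053  0.0151  0.1137] twist [-0.   0.  -0.1]
```

```bash
python3 -m jog '{"twist":[[0,0,0],[0,0,0],[0,0,0],[0,0,0],[0,0,0]],"delta_pos":[[-0.005,0.014,0.02],[-0.005,0.014,0.05],[-0.005,0.014,0.08],[-0.005,0.014,0.1],[-0.005,0.014,0.11]],"grip":[0,0,0,0,0]}'
python3 -m jog '{"twist":[[0,0,0],[0,0,0],[0,0,0],[0,0,0],[0,0,0]],"delta_pos":[[0,0,0.0],[0,0,0.0],[0,0,0.003],[0,0,0.006],[0,0,0.008]],"grip":[0,0,0,0,0]}'
python3 look.py w34 .1
```

```text
time: 46.85
eef_pos: [0.4018, 0.1958, 0.0822]
tcp_rot: [0.721, 0.693, -0.001, -0.0]
ft_force: [-0.1, 1.0, 1.2]
grip_width: 0.002
time: 47.35
eef_pos: [0.4027, 0.1964, 0.0761]
tcp_rot: [0.721, 0.693, 0.0, 0.0]
ft_force: [-0.3, -0.9, -0.4]
grip_width: -0.0
blue (154, 234) [377.8 124.6  38.   13.5  87.9]
t 47.4 now [402.5 196.2  75.7] F [-0.5  0.3 -0.2] gw 0.1 q [ 0.45  0.2  -0.46  0.91  0.    0.49]
delta [-0.2116 -0.3946  0.0757] twist [-0.   0.   6.8]
```

View pics/w34.png

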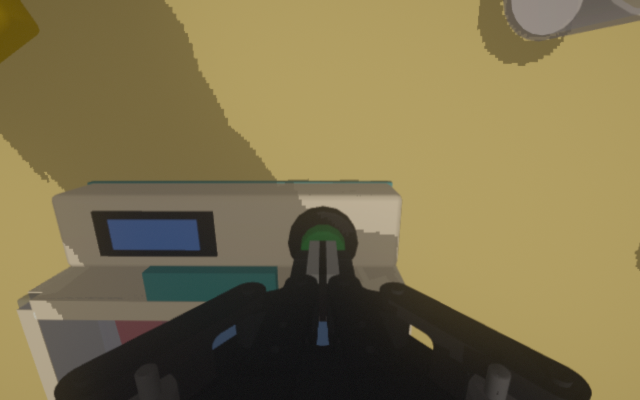

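```bash
python3 -m jog '{"twist":[[0,0,0],[0,0,0],[0,0,0],[0,0,0],[0,0,0]],"delta_pos":[[0,0,0.002],[0,0,0.004],[0,0,0.006],[0,0,0.008],[0,0,0.009]],"grip":[0,0,0,0,0]}'
python3 -m jog '{"twist":[[0,0,0],[0,0,0],[0,0,0],[0,0,0],[0,0,0]],"delta_pos":[[0,0,0.001],[0,0,0.002],[0,0,0.003],[0,0,0.004],[0,0,0.004]],"grip":[0,0,0,0,0]}'
```

```text
time: 47.9
eef_pos: [0.4024, 0.1962, 0.0668]
tcp_rot: [0.721, 0.693, -0.0, -0.0]
ft_force: [-0.2, 0.3, 1.6]
grip_width: -0.003
time: 48.4
eef_pos: [0.4025, 0.1962, 0.0629]
tcp_rot: [0.721, 0.693, -0.0, -0.0]
ft_force: [-1.1, -0.8, 4.3]
grip_width: -0.002
```

```bash
python3 -m jog '{"twist":[[0,0,0],[0,0,0],[0,0,0],[0,0,0],[0,0,0]],"delta_pos":[[0,0,0.001],[0,0,0.002],[0,0,0.003],[0,0,0.004],[0,0,0.004]],"grip":[0,0,0,0,0]}'
```

```text
time: 48.9
eef_pos: [0.4027, 0.1964, 0.0604]
tcp_rot: [0.721, 0.693, 0.001, 0.0]
ft_force: [-13.3, -6.6, 38.3]
grip_width: 0.003
```

```bash
python3 -m jog '{"twist":[[0,0,0],[0,0,0],[0,0,0],[0,0,0],[0,0,0]],"delta_pos":[[0,0,-0.006],[0,0,-0.015],[0,0,-0.04],[0,-0.02,-0.08],[0,-0.06,-0.12]],"grip":[0,0,0,0,0]}'
python3 -m jog '{"twist":[[0,0,0],[0,0,0],[0,0,0],[0,0,0],[0,0,0]],"delta_pos":[[0.03,-0.02,-0.02],[0.07,-0.03,-0.05],[0.11,-0.03,-0.08],[0.15,-0.03,-0.1],[0.18,-0.03,-0.1]],"grip":[0,0,0,0,0]}'
python3 -m jog '{"twist":[[0,0,0],[0,0,0],[0,0,0],[0,0,0],[0,0,0]],"delta_pos":[[0,0,0],[0,0,0],[0,0,0],[0,0,0],[0,0,0]],"grip":[0,0,0,0,0]}'
python3 - <<'E'
from h import *
for n in ['top','scene','wrist']:
    c=capture(n);pickle.dump(c,open(n+'.pkl','wb'));cv2.imwrite(f'pics/{n}9.png',c['pixels'][:,:,::-1])
    if n=='top':cv2.imwrite('pics/top9z.png',cv2.resize(c['pixels'][30:290,155:475,::-1],None,fx=2.3,fy=2.3,interpolation=cv2.INTER_CUBIC))
c=pickle.load(open('top.pkl','rb'));P=cloud(c)
for uv in [(218,263),(233,262),(233,255),(210,200),(280,200),(250,240)]: print(uv,np.round(P[uv[1],uv[0]]*1000,1))
E
```

```text
time: 49.4
eef_pos: [0.3476, 0.1984, 0.1758]
tcp_rot: [0.721, 0.693, 0.0, 0.0]
ft_force: [-0.8, 1.2, 0.7]
grip_width: 0.002
time: 49.9
eef_pos: [0.3245, 0.3825, 0.2771]
tcp_rot: [0.72, 0.694, 0.002, -0.0]
ft_force: [0.7, -0.0, 0.1]
grip_width: -0.002
time: 50.4
eef_pos: [0.3243, 0.3787, 0.2745]
tcp_rot: [0.721, 0.693, 0.0, 0.0]
ft_force: [0.8, -0.4, 0.4]
grip_width: -0.004
(218, 263) [405.2 195.6  67.9]
(233, 262) [408.6 169.3  42.1]
(233, 255) [419.6 162.2  81.2]
(210, 200) [537.  212.2  79. ]
(280, 200) [532.6  64.5  80.1]
(250, 240) [449.7 127.4  80.4]
```

View pics/top9z.png

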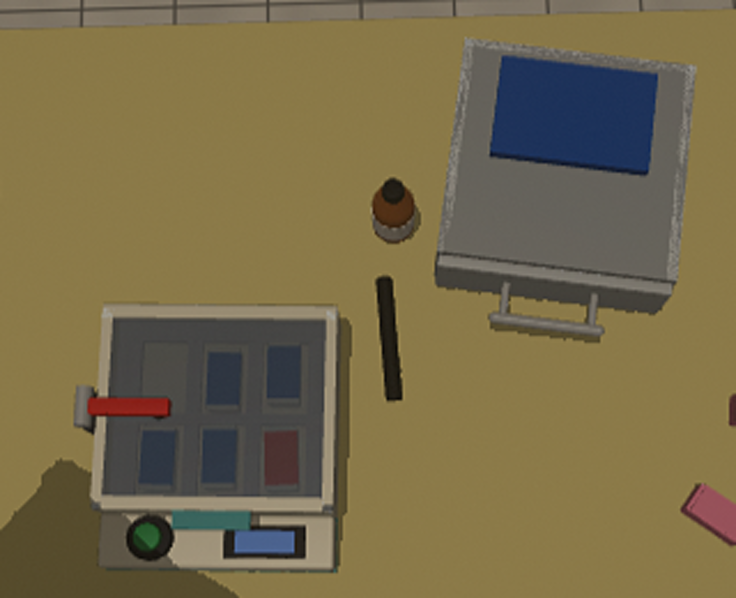

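View pics/scene9.png

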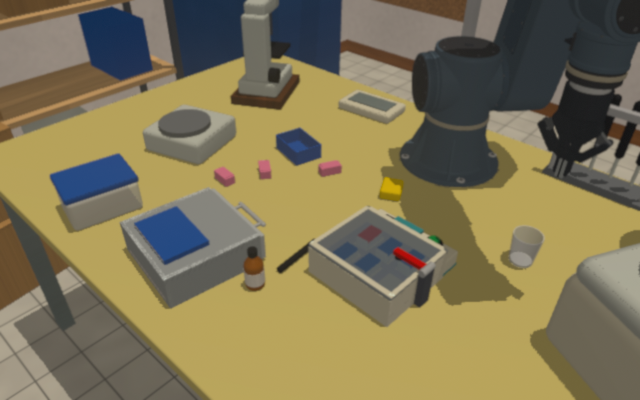

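View pics/wrist9.png

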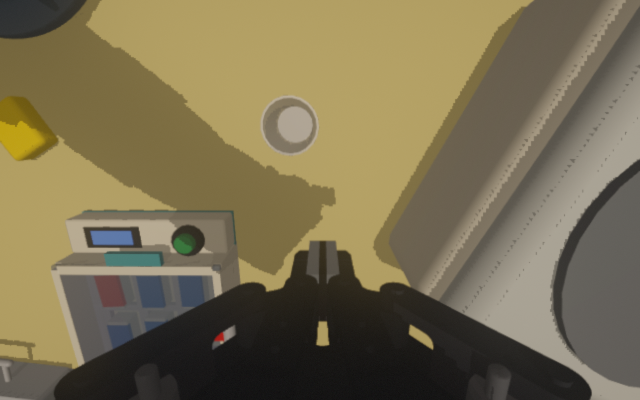

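```bash
python3 - <<'E'
from h import *
c=pickle.load(open('top.pkl','rb'));P=cloud(c)
m=(abs(P[...,2]-.05)<.006);r=m[160:180,362:420];Q=P[160:180,362:420][r]*1000
print(len(Q),cv2.minAreaRect(Q[:,:2].astype(np.float32)))
c0=pickle.load(open('top.pkl','rb'))
u=P[45:175,335:465];mm=(abs(u[...,2]-.078)<.006);print(cv2.minAreaRect((u[mm]*1000)[:,:2].astype(np.float32)))
print(np.round(ray(c,[(392,171.3)],.05)*1000,1), read_state()['ft_force'])
E
```

```text
301 ((610.8419189453125, -182.25257873535156), (108.55186462402344, 35.76319885253906), 80.2366943359375)
((748.180419921875, -204.13330078125), (226.4635467529297, 234.32518005371094), 80.76436614990234)
[[ 596.2 -178.9   50. ]] [-0.08193988  0.28815375 -0.27843991]
```

```bash
python3 -c "
from cell import hand_in
print(hand_in())"
```

```text
the job is handed in; nothing more can be done
None
```

The job is done and handed in at about 50 s. All four blue-topped cassettes that were present now lie flat in incubator recesses, one to a recess. I left the red cassette in its recess and never gripped the yellow one.

I shut the drawer after the last cassette was out, then closed the lid, swung the clamp down and pressed the start button in the order asked.

What the last checks showed:
- **Cassettes:** the final top view shows four blue and one red through the lid, each in its own recess, with one recess empty.
- **Drawer:** it met a firm stop at about 52 N on the fingers. The unit with its panel measures about 234 mm deep, against about 232 mm expected when shut. The yellow cassette could no longer be seen once the drawer was shut.
- **Lid:** its top reads 79–81 mm high all over; 80 mm is shut. It met a firm stop at about 41 N.
- **Clamp:** it lies flat across the lid's edge and met a firm stop at about 52 N.
- **Start button:** it was pressed about 6 mm to its stop. Its top now reads 67.9 mm, against about 67 mm before the press, so it came up again.
- **Bottle and pen:** the bottle is still upright and the pen still lies where it was.

No grip slip or knocked cassette was seen, and none of these checks failed or disagreed.

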